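# Unstack the oak parts into their sanding nests

## Robot

A 6-joint arm with a two-finger parallel gripper is mounted at the origin on the work surface. World frame = base frame: x ahead of the robot, y to its left, z up, the work surface at z = 0. Lengths are in m, angles in rad, forces in N, time in s.
With the tool pointing down it reaches from about 0.3 to 0.875 m from the base axis. Payload 6.4 kg.
Tool frame: the origin (TCP) lies midway between the tips of the shut fingers; the grasp point (between the pads) lies 19 mm behind it; y points along the fingers, x is the direction in which the jaws open and shut, and the axes are right-handed (so a half turn about y gives the same grasp; the last joint's range is limited). The gripper opens to 85 mm and grips with 20 to 120 N. Pads are 22 mm wide; open, the fingers measure 114 mm over their backs; the gripper's body (76 mm by 85 mm) begins 54 mm behind the grasp point. The pads swing forward as they close: fully open they stand 13 mm farther back than shut.
Start: joints at [0.935, 0.181, 1.607, -0, 1.354, -0.206], TCP at [0.24, 0.523, 0.231] pointing down, gripper open.
Joint ranges: [-2.99, 2.99], [-0.89, 2.07], [0.3, 2.58], [-1.14, 4.28], [0, 2.63], [-3.12, 3.12]. Speed limits (rad/s): [2.57, 2.57, 3.01, 3.14, 3.14, 3.14].

## Interface

Orientations are given as a unit quaternion [w, x, y, z].
In Python, from bench import ctrl gives the robot as it stands.
- The arm moves only by the tool step_arm, never from a script. Its argument "commands" is a list of rows, each a list of 7 numbers: the turn, a rotation vector about the tool's x, y, z in units of 6 degrees (1.0 is 6 degrees), then the shift along the tool's x, y, z in units of 30 mm (1.0 is 30 mm), then the opening, from 0 (shut) to 1 (fully open). A call has 1 to 10 rows; each row shifts and turns the commanded pose from where the row before left it, along the tool's axes as they then stand; what a row does not reach is not made up. A row lasts 1/10 s, in which the tool goes at most 50 mm and 8.59 degrees, less where a joint would pass 70% of its speed; a pose out of reach is approached as far as the arm can. A call with a number of a shift or a turn outside -1 to 1 is refused whole. A call with a gripper value outside its range is refused whole. The fingers move at their own pace and stop on an object; the grip force is fixed at half the most. Time passes only in rows, so rows that do not move let the fingers close. It gives the time, the measured TCP pose, the force and the opening at its end, in the units of the state.
- ctrl.get_obs(): the state, without advancing time (a new reading comes with each control period).
- ctrl.camera(name): name is "side" or "top"; returns (picture, depth): 400x640x3 uint8, blue, green, red; 400x640 float32, m along the optical axis (not along the pixel's ray), 0 where there is no reading.
- ctrl.get_calibration(name): a dict with "intrinsics" (3x3 intrinsics, pixels), "R" (3x3) and "t" (3): a world point X has camera coordinates R X + t. Camera axes: x right, y down, z forward; pixel columns grow to the right and rows downward; lengths in m; the calibration is good to about 2 mm. A picture is of the moment at which its call begins. get_calibration takes no time and is no camera call.
- ctrl.hand_in(): hands the job in, once; it reports no verdict.
Trained networks look in the newest picture that a camera, given by its name, has taken for a name from the list of things; names that differ only in an ending like _2 or _b are one class to them, and where a whole thing is asked for, a point or a joint stands for the part that bears it (a point fixed in the world has none). Each returns a list of dicts, best first, with "p" (0 to 1); they miss things now and then, are a little off and sometimes report something else, mostly with a low value. They report only what shows in the picture. A call takes as long as a camera call. They do not tell look-alikes from the thing itself.
- ctrl.boxes_of(thing, camera): "point" ([x, y, z] in m, in the coordinates of the camera as it stood for that picture, good to about 4 mm: the middle of the surface that is visible of it).
- ctrl.silhouettes(thing, camera): "pixels" (400x640 bool, what is visible of it).
The state is a dict: "time_s": time; "q": joint angles; "dq": joint speeds; "joint_efforts": joint torques, N m; "eef_pos": TCP position; "eef_rot": TCP orientation; "wrist_force": force on the tool from outside, world axes, zero at the start; "torque": the same for the moment, N m; "opening": opening from 0.0 (shut) to 1.0 (fully open).
Only numpy, scipy, OpenCV 4.12 (cv2) and the standard library are available. Lean on these libraries where they do the work, as an engineer would, in place of code of your own. Each camera call takes 0.05 s, during which the arm holds its last target.

## Task

The four oak parts of a coat rack are stacked on the joiner's bench. Take the stack apart from the top and set each part down flat inside the sanding nest whose recess has its own outline, fully down on the cork and released; do not drop the parts, topple the stack or tip any part over. Leave the glue bottle and the tape measure where they are.

Things in the scene. Friction and masses are not known exactly. Their poses are not given: they have to be found in the camera images.
- disc: Plain oak disc, 34 mm across, 24 mm thick, about 18 g, lying flat as the topmost part of the stack. Origin: centre of its underside, z up.
- square: Plain oak block, 44 x 44 mm, 24 mm thick, about 35 g, second from the top of the stack. Origin: centre of its underside, z up. x and y square to its sides.
- oval: Plain oak plate with straight long sides and two half-round ends, 120 mm long (x) and 50 mm wide (y), 24 mm thick, about 95 g, third from the top of the stack. Origin: centre of its underside, z up. 
- rail: Plain oak board with square corners, 170 mm long (x) and 56 mm wide (y), 24 mm thick, about 160 g, at the bottom of the stack, lying on the bench. Origin: centre of its underside, z up. 
- nest_disc: Sanding nest with a round recess 50 mm across, for the disc (8 mm of play all round); base 84 x 84 mm. Screwed to the bench, cannot move. Dark wood base 8 mm thick, on it a raised light plywood rim 6 mm high and 8 mm wide (rim top 14 mm above the bench) round a cork-lined floor, which lies 8 mm above the bench. Origin: centre of the base's underside, z up. 
- nest_square: Sanding nest with a square recess 60 x 60 mm, for the square block (8 mm of play all round); base 94 x 94 mm. Screwed to the bench, cannot move. Dark wood base 8 mm thick, on it a raised light plywood rim 6 mm high and 8 mm wide (rim top 14 mm above the bench) round a cork-lined floor, which lies 8 mm above the bench. Origin: centre of the base's underside, z up. x and y square to the recess's sides.
- nest_oval: Sanding nest with a round-ended recess 136 mm long (x) and 66 mm wide (y), for the round-ended plate (8 mm of play all round); base 170 x 100 mm. Screwed to the bench, cannot move. Dark wood base 8 mm thick, on it a raised light plywood rim 6 mm high and 8 mm wide (rim top 14 mm above the bench) round a cork-lined floor, which lies 8 mm above the bench. Origin: centre of the base's underside, z up. 
- nest_rail: Sanding nest with a rectangular recess 186 mm long (x) and 72 mm wide (y), for the square-cornered board (8 mm of play all round); base 220 x 106 mm. Screwed to the bench, cannot move. Dark wood base 8 mm thick, on it a raised light plywood rim 6 mm high and 8 mm wide (rim top 14 mm above the bench) round a cork-lined floor, which lies 8 mm above the bench. Origin: centre of the base's underside, z up. 
- glue: Bystander, leave alone: white glue bottle with an orange cap, 56 mm across, 150 mm high, standing loose on the bench at its far edge. Origin: centre of its underside.
- tape: Bystander, leave alone: grey tape measure, 70 x 40 x 66 mm high, standing loose on the bench at its far edge. Origin: centre of its underside.
Things that resemble listed ones, but are neither listed nor needed, are in the scene too. Leave any red or turquoise look-alike of the square alone.

How it is judged:
By the outcome, as a careful person would: the job done as asked, in the order asked, and still so for the second after the job is handed in, with the robot touching nothing.
It also fails if it takes over 115 s, if anything falls off the work surface, if the arm or the gripper's body presses on something with over 40 N, if the wrist force passes 120 N, or if a joint passes its speed limit or range.

## Working session

There is one attempt and no reset: what is moved stays moved. The work goes in short steps, Python scripts to look and compute and a tool call to move; the robot and the scene stay as the last step left them, time stands still between calls to the robot, and variables do not carry over. Pictures are saved under pics/ and viewed, and the job is handed in when it is done.

Besides the shell and the picture viewer there is one more tool, called after "Emit:" in YAML: its name, and indented under it one key for each argument. step_arm: Moves the arm, as the interface text tells. Its arguments: {"type":"object","properties":{"commands":{"type":"array"}},"required":["commands"]}

```bash
ls; mkdir -p pics
python3 - <<'E'
from bench import ctrl
import cv2,numpy as np
o=ctrl.get_obs();print(o)
for n in("top","side"):
    p,d=ctrl.camera(n);cv2.imwrite(f"pics/{n}0.png",p);np.save(f"{n}0.npy",d)
    c=ctrl.get_calibration(n);print(n,c)
E
```

```text
pics
{'time_s': 0.0, 'q': array([ 9.34708382e-01,  1.81541107e-01,  1.60799612e+00, -2.57652331e-05,
        1.35381880e+00, -2.06296639e-01]), 'dq': array([-1.04509068e-03,  2.66645755e-04,  1.87692467e-03,  4.58532905e-04,
       -2.79044572e-04, -7.26032945e-05]), 'joint_efforts': array([-1.34960483e-03, -4.44868362e+01, -3.51344275e+01, -2.96818034e-04,
        8.95504112e-03,  5.60741580e-05]), 'eef_pos': array([0.2392451 , 0.52225459, 0.23038987]), 'eef_rot': array([-0.59489038,  0.59535116,  0.38129871, -0.38245748]), 'wrist_force': array([-0.29386916,  0.56610297, -0.23172106]), 'torque': array([0.0094034 , 0.02638264, 0.01708799]), 'opening': 1.0002106356085847}
top {'intrinsics': array([[410.23548473,   0.        , 313.1300184 ],
       [  0.        , 410.23548473, 200.96001946],
       [  0.        ,   0.        ,   1.        ]]), 'R': array([[-0.00796576, -0.99978053,  0.01937622],
       [-0.99754676,  0.0065973 , -0.06969179],
       [ 0.06954867, -0.01988383, -0.99738038]]), 't': array([-0.01208978,  0.60554928,  1.19391641])}
side {'intrinsics': array([[364.98907263,   0.        , 318.36622543],
       [  0.        , 364.98907263, 191.46189611],
       [  0.        ,   0.        ,   1.        ]]), 'R': array([[-7.68009268e-01, -6.40438554e-01, -4.72989580e-04],
       [-4.83250738e-01,  5.79995115e-01, -6.55800572e-01],
       [ 4.20274302e-01, -5.03432345e-01, -7.54934027e-01]]), 't': array([0.46851398, 0.33513981, 0.60244688])}
```

View pics/top0.png

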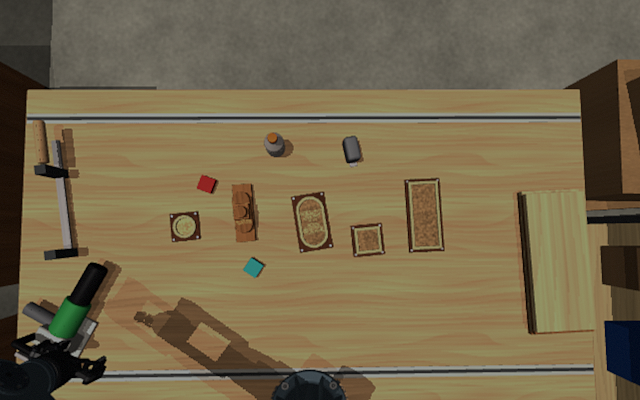

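View pics/side0.png

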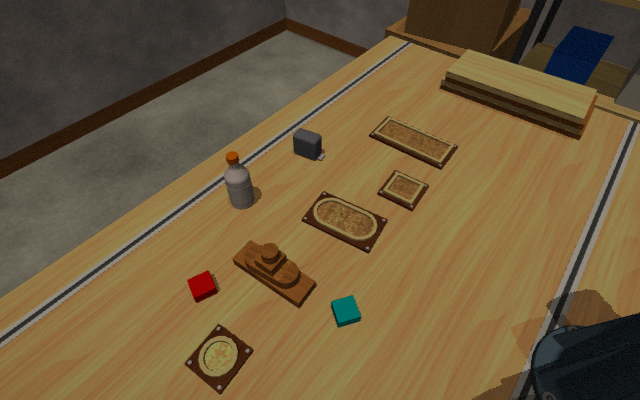

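```bash
cat > h.py <<'E'
from bench import ctrl
import cv2,numpy as np
def world(n,d):
    c=ctrl.get_calibration(n);K=c["intrinsics"];v,u=np.mgrid[0:400,0:640]
    P=np.stack([(u-K[0,2])/K[0,0]*d,(v-K[1,2])/K[1,1]*d,d],-1)
    return (P-c["t"])@c["R"]
E
python3 - <<'E'
from h import *
for n in("top","side"):
    p,d=ctrl.camera(n);W=world(n,d);np.savez(f"{n}1.npz",p=p,d=d,W=W)
    for t in["disc","square","oval","rail","nest_disc","nest_square","nest_oval","nest_rail","glue","tape"]:
        for s in ctrl.silhouettes(t,n)[:4]:
            m=s["pixels"]&(d>0)
            if m.sum()<5: print(n,t,s["p"],"few");continue
            w=W[m];z=w[:,2]
            (a,b),(e,f),g=cv2.minAreaRect(w[:,:2].astype(np.float32))
            v,u=np.nonzero(m)
            print(n,t,"p%.2f"%s["p"],"px",int(u.mean()),int(v.mean()),m.sum(),"mean",w.mean(0).round(4),"rect",round(a,4),round(b,4),round(e,3),round(f,3),round(g,1),"z",np.percentile(z,[5,50,95]).round(4))
print(ctrl.get_obs()["time_s"])
t=cv2.resize(np.load("top1.npz")["p"][150:290,150:460],None,fx=2.5,fy=2.5,interpolation=cv2.INTER_CUBIC);cv2.imwrite("pics/topz.png",t)
t=cv2.resize(np.load("side1.npz")["p"][220:320,220:330],None,fx=6,fy=6,interpolation=cv2.INTER_CUBIC);cv2.imwrite("pics/sidez.png",t)
E
```

```text
top square p0.50 px 206 183 258 mean [0.6597 0.298  0.022 ] rect 0.662 0.302 0.052 0.047 68.2 z [0.0027 0.0238 0.0279]
top square p0.49 px 252 266 215 mean [0.4141 0.1605 0.024 ] rect 0.4142 0.1608 0.043 0.043 57.6 z [0.0206 0.0241 0.0271]
top oval p0.67 px 243 212 409 mean [0.5726 0.186  0.0472] rect 0.5763 0.1878 0.118 0.051 5.0 z [0.0397 0.0478 0.0518]
top rail p0.60 px 245 213 432 mean [0.5689 0.1817 0.0228] rect 0.5755 0.1884 0.174 0.058 5.8 z [0.0095 0.0239 0.0277]
top nest_disc p0.53 px 351 149 384 mean [ 0.7505 -0.1293  0.0574] rect 0.7513 -0.1314 0.078 0.041 11.0 z [0.0094 0.0645 0.0689]
top nest_square p0.70 px 367 239 919 mean [ 0.491  -0.1764  0.0098] rect 0.4915 -0.1773 0.091 0.092 4.9 z [0.0046 0.0093 0.0161]
top nest_square p0.45 px 244 213 450 mean [0.569  0.1846 0.0235] rect 0.5743 0.1913 0.176 0.063 4.3 z [0.0099 0.024  0.029 ]
top nest_oval p0.88 px 311 221 1828 mean [ 0.5463 -0.0124  0.0093] rect 0.5464 -0.0121 0.17 0.099 8.5 z [0.0045 0.0089 0.0153]
top nest_rail p0.63 px 424 214 2582 mean [ 0.5633 -0.3496  0.0093] rect 0.5649 -0.3524 0.222 0.111 2.2 z [0.0041 0.
[... 1164 characters left out ...]
 rect 0.5303 0.3658 0.085 0.086 6.0 z [0.0053 0.0078 0.0143]
side nest_square p0.58 px 402 189 1188 mean [ 0.4853 -0.1711  0.0084] rect 0.4898 -0.181 0.098 0.106 5.1 z [0.0031 0.0077 0.0139]
side nest_oval p0.85 px 345 221 2770 mean [ 0.537  -0.0065  0.0082] rect 0.5419 -0.0131 0.17 0.108 8.4 z [0.0046 0.0075 0.0137]
side nest_rail p0.62 px 413 141 2235 mean [ 0.5555 -0.3418  0.0079] rect 0.5645 -0.3526 0.228 0.119 2.8 z [0.0025 0.0074 0.0136]
side nest_rail p0.41 px 269 253 317 mean [0.5658 0.1931 0.0917] rect 0.5691 0.1911 0.032 0.033 70.5 z [0.0767 0.0946 0.0967]
side tape p0.95 px 307 144 749 mean [ 0.7444 -0.1191  0.0421] rect 0.7571 -0.1243 0.101 0.041 14.7 z [0.0055 0.0466 0.0656]
1.2
```

View pics/topz.png

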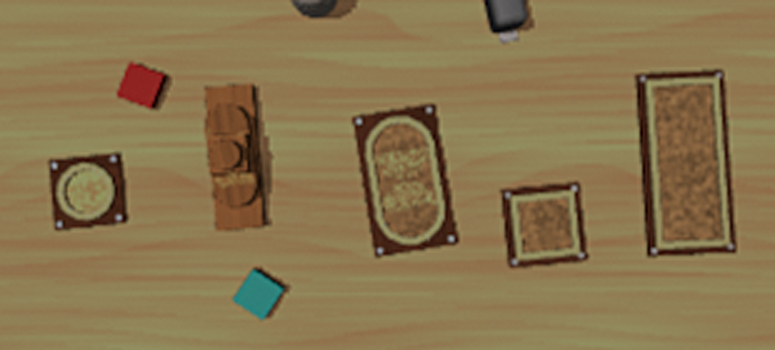

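View pics/sidez.png

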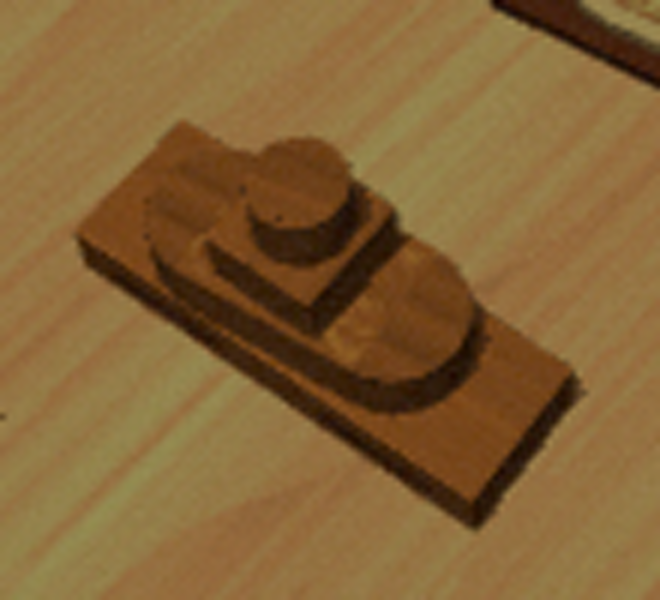

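Run:
```python
from h import *
# fit per layer: union both cameras, top faces, by height
for n in("top","side"):
    W=np.load(f"{n}1.npz")["W"];w=W.reshape(-1,3)
    w=w[np.isfinite(w).all(1)]
    r=w[(abs(w[:,0]-.575)<.12)&(abs(w[:,1]-.19)<.06)]
    print(n,"bench z",np.median(w[(abs(w[:,0]-.575)<.1)&(abs(w[:,1]-.27)<.03)][:,2]))
    for nm,z in(("rail",.024),("oval",.048),("square",.072),("disc",.096)):
        q=r[abs(r[:,2]-z)<.005]
        if len(q)<5: print(nm,len(q));continue
        (a,b),(e,f),g=cv2.minAreaRect(q[:,:2].astype(np.float32))
        print(n,nm,len(q),"rect",round(a,4),round(b,4),round(e,3),round(f,3),round(g,1),"z",np.median(q[:,2]).round(4), "mean",q.mean(0).round(4))
    # nests: rect of points above 5mm
    for nm,c,h in(("disc",(.53,.366),.06),("square",(.49,-.178),.07),("oval",(.545,-.012),.1),("rail",(.565,-.352),.125)):
        q=w[(abs(w[:,0]-c[0])<h)&(abs(w[:,1]-c[1])<min(h,.075))]
        for lo,hi in((.004,.03),(.0115,.02)):
            k=q[(q[:,2]>lo)&(q[:,2]<hi)]
            (a,b),(e,f),g=cv2.minAreaRect(k[:,:2].astype(np.float32))
            print("  nest",nm,lo,len(k),round(a,4),round(b,4),round(e,3),round(f,3),round(g,1))
```

```text
top bench z 0.0005779889251044136
top rail 425 rect 0.5745 0.1883 0.17 0.057 4.9 z 0.0242 mean [0.5708 0.1839 0.0242]
top oval 394 rect 0.5758 0.1893 0.118 0.05 8.7 z 0.048 mean [0.5757 0.188  0.048 ]
top square 116 rect 0.5754 0.189 0.044 0.045 4.4 z 0.0723 mean [0.5772 0.1864 0.072 ]
top disc 111 rect 0.5736 0.1872 0.031 0.032 54.1 z 0.0961 mean [0.5736 0.1876 0.0959]
  nest disc 0.004 821 0.5303 0.3667 0.118 0.116 89.6
  nest disc 0.0115 200 0.5353 0.3637 0.082 0.079 5.4
  nest square 0.004 1020 0.4899 -0.1777 0.14 0.134 0.2
  nest square 0.0115 288 0.4935 -0.1766 0.092 0.093 7.5
  nest oval 0.004 1921 0.5453 -0.0127 0.149 0.195 89.8
  nest oval 0.0115 411 0.5466 -0.0122 0.167 0.098 9.4
  nest rail 0.004 2562 0.5646 -0.3524 0.249 0.149 0.1
  nest rail 0.0115 626 0.5644 -0.3495 0.217 0.105 2.2
side bench z -0.0006437039136504023
side rail 850 rect 0.5697 0.1911 0.17 0.057 4.8 z 0.0231 mean [0.5465 0.1955 0.0231]
side oval 763 rect 0.571 0.1917 0.119 0.051 9.4 z 0.0471 mean [0.5622 0.1943 0.0472]
side square 227 rect 0.5708 0.1911 0.044 0.044 3.4 z 0.071 mean [0.5643 0.1982 0.0713]
side disc 238 rect 0.5685 0.1906 0.032 0.033 46.9 z 0.095 mean [0.5682 0.1912 0.095 ]
  nest disc 0.004 2465 0.5302 0.3666 0.085 0.084 5.9
  nest disc 0.0115 521 0.5305 0.3665 0.065 0.066 65.6
  nest square 0.004 1127 0.4876 -0.1761 0.095 0.096 5.1
  nest square 0.0115 277 0.4872 -0.1764 0.077 0.078 4.0
  nest oval 0.004 2681 0.5422 -0.0103 0.17 0.102 9.0
  nest oval 0.0115 480 0.5415 -0.0099 0.152 0.084 9.3
  nest rail 0.004 2071 0.562 -0.3488 0.221 0.111 2.7
  nest rail 0.0115 400 0.5608 -0.3484 0.202 0.091 2.7
```

```bash
cat >> h.py <<'E'
from scipy.spatial.transform import Rotation as Ro
def go(x,y,z,yaw=None,ob=None):
    "tool-frame shifts (units of 30mm) after a turn; yaw=world angle deg of tool x"
    o=ob or ctrl.get_obs();q=o["eef_rot"];R=Ro.from_quat([q[1],q[2],q[3],q[0]]);M=R.as_matrix();p=o["eef_pos"]
    cur=np.degrees(np.arctan2(M[1,0],M[0,0]))
    print("t",round(o["time_s"],2),"pos",p.round(4),"yaw",round(cur,2),"zaxis",M[:,2].round(3),"open",round(o["opening"],3),"F",o["wrist_force"].round(1),"q6",o["q"][5].round(2))
    y2=cur if yaw is None else yaw
    # ideal down-pointing tool with yaw y2
    c,s=np.cos(np.radians(y2)),np.sin(np.radians(y2))
    D=np.array([[c,s,0],[s,-c,0],[0,0,-1]]).T
    D=np.column_stack([[c,s,0],[s,-c,0],[0,0,-1]])
    rv=Ro.from_matrix(M.T@D).as_rotvec(degrees=True)/6
    sh=D.T@(np.array([x,y,z])-p)/.03
    print("turn units",rv.round(3),"shift units (final axes)",sh.round(3))
E
python3 - <<'E'
from h import *
go(.571,.189,.18,95)
go(.571,.189,.18,-85)
E
```

```text
t 1.2 pos [0.2396 0.5227 0.2313] yaw 65.38 zaxis [-0.909  0.417 -0.   ] open 1.0 F [ 0.3  0.1 -0.7] q6 -0.21
turn units [-14.634  -3.87   -3.87 ] shift units (final axes) [-12.045  10.035   1.711]
t 1.2 pos [0.2396 0.5227 0.2313] yaw 65.38 zaxis [-0.909  0.417 -0.   ] open 1.0 F [ 0.3  0.1 -0.7] q6 -0.21
turn units [-4.876 18.438 18.44 ] shift units (final axes) [ 12.045 -10.035   1.711]
```

```bash
sed -i '/D=np.array/d; s/D=np.column_stack.*/D=np.column_stack([[c,s,0],[0,0,-1],[-s,c,0]])/; s/"zaxis",M\[:,2\]/"yaxis",M[:,1]/' h.py
python3 - <<'E'
from h import *
go(.571,.189,.18,95)
E
```

```text
t 1.2 pos [0.2396 0.5227 0.2313] yaw 65.38 yaxis [ 0.  0. -1.] open 1.0 F [ 0.3  0.1 -0.7] q6 -0.21
turn units [ 1.000e-03 -4.937e+00  0.000e+00] shift units (final axes) [-12.045   1.711 -10.035]
```

Emit:
step_arm:
  commands:
    - [0, -1, 0, 0, 0, 0, 1]
    - [0, -1, 0, 0, 0, 0, 1]
    - [0, -1, 0, 0, 0, 0, 1]
    - [0, -1, 0, 0, 0, 0, 1]
    - [0, -0.94, 0, 0, 0, 0, 1]
    - [0, 0, 0, -0.8, 0, -0.67, 1]
    - [0, 0, 0, -0.8, 0, -0.67, 1]
    - [0, 0, 0, -0.8, 0, -0.67, 1]
    - [0, 0, 0, -0.8, 0, -0.67, 1]
    - [0, 0, 0, -0.8, 0, -0.67, 1]

```text
time_s: 2.2
eef_pos: [0.3509, 0.4111, 0.2314]
eef_rot: [-0.478, 0.478, 0.522, -0.521]
wrist_force: [0.2, -0.2, -0.5]
opening: 1.001
```

Emit:
step_arm:
  commands:
    - [0, 0, 0, -0.8, 0, -0.67, 1]
    - [0, 0, 0, -0.8, 0, -0.67, 1]
    - [0, 0, 0, -0.8, 0, -0.67, 1]
    - [0, 0, 0, -0.8, 0.1, -0.67, 1]
    - [0, 0, 0, -0.8, 0.2, -0.67, 1]
    - [0, 0, 0, -0.8, 0.3, -0.67, 1]
    - [0, 0, 0, -0.8, 0.3, -0.67, 1]
    - [0, 0, 0, -0.8, 0.3, -0.67, 1]
    - [0, 0, 0, -0.8, 0.3, -0.67, 1]
    - [0, 0, 0, -0.8, 0.2, -0.67, 1]

```text
time_s: 3.2
eef_pos: [0.5719, 0.1894, 0.1795]
eef_rot: [0.478, -0.477, -0.521, 0.522]
wrist_force: [1.4, 1.2, 0.6]
opening: 0.996
```

Run:
```python
from h import *
go(.571,.189,.083,95)
for n in("top","side"):
    p,d=ctrl.camera(n);W=world(n,d);np.savez(f"{n}2.npz",p=p,d=d,W=W)
    cv2.imwrite(f"pics/{n}2.png",cv2.resize(p[120:300,180:400],None,fx=3,fy=3))
```

```text
t 3.2 pos [0.5719 0.1894 0.1795] yaw 95.01 yaxis [-0.001 -0.    -1.   ] open 0.996 F [1.4 1.2 0.6] q6 -1.54
turn units [-0.007  0.002 -0.   ] shift units (final axes) [-0.01   3.218  0.032]
```

View pics/side2.png

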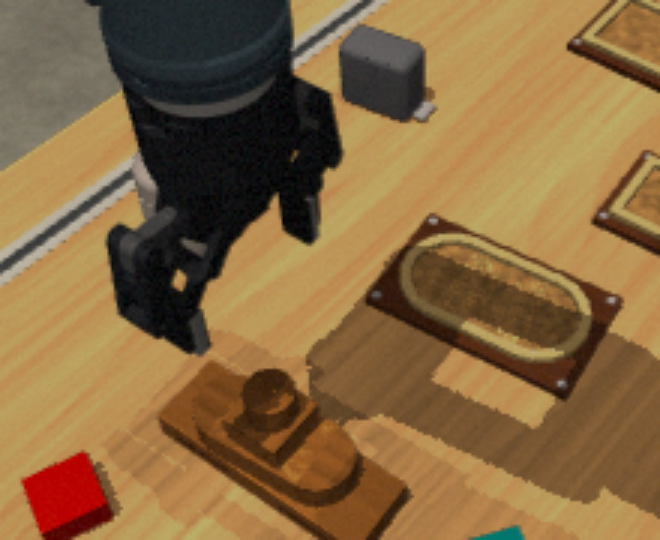

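View pics/top2.png

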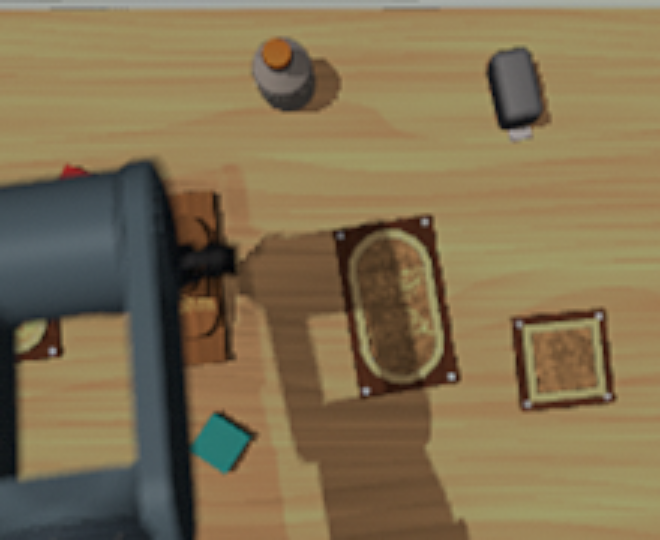

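Run:
```python
from h import *
W=np.load("side2.npz")["W"].reshape(-1,3)
k=W[(abs(W[:,0]-.572)<.05)&(abs(W[:,1]-.19)<.09)&(W[:,2]>.14)&(W[:,2]<.215)]
for s in(1,-1):
    q=k[(k[:,1]-.19)*s>.02]
    print(s,len(q),q.min(0).round(4),q.max(0).round(4),np.percentile(q,[2,98],axis=0).round(4).tolist())
```

```text
1 88 [0.5586 0.228  0.1932] [0.5747 0.2436 0.2148] [[0.5591, 0.2288, 0.1947], [0.573, 0.243, 0.2147]]
-1 110 [0.5666 0.1295 0.1901] [0.589  0.1454 0.2148] [[0.567, 0.1305, 0.1918], [0.5888, 0.1453, 0.2144]]
```

Emit:
step_arm:
  commands:
    - [0, 0, 0, 0, 0.5, 0, 1]
    - [0, 0, 0, 0, 0.8, 0, 1]
    - [0, 0, 0, 0, 0.8, 0, 1]
    - [0, 0, 0, 0, 0.6, 0, 1]
    - [0, 0, 0, 0, 0.4, 0, 1]
    - [0, 0, 0, 0, 0.18, 0, 1]
    - [0, 0, 0, 0, 0, 0, 1]

```text
time_s: 4.0
eef_pos: [0.5707, 0.1909, 0.0813]
eef_rot: [0.478, -0.477, -0.521, 0.522]
wrist_force: [-1.2, 0.7, 0.2]
opening: 1.003
```

Run:
```python
from h import *
go(.571,.189,.081,95)
for n in("side",):
    p,d=ctrl.camera(n)
    cv2.imwrite(f"pics/{n}3.png",cv2.resize(p[200:320,200:340],None,fx=5,fy=5))
```

```text
t 4.0 pos [0.5707 0.1909 0.0813] yaw 95.05 yaxis [-0.001 -0.    -1.   ] open 1.003 F [-1.2  0.7  0.2] q6 -1.53
turn units [-0.011  0.009  0.   ] shift units (final axes) [-0.064  0.009 -0.003]
```

View pics/side3.png

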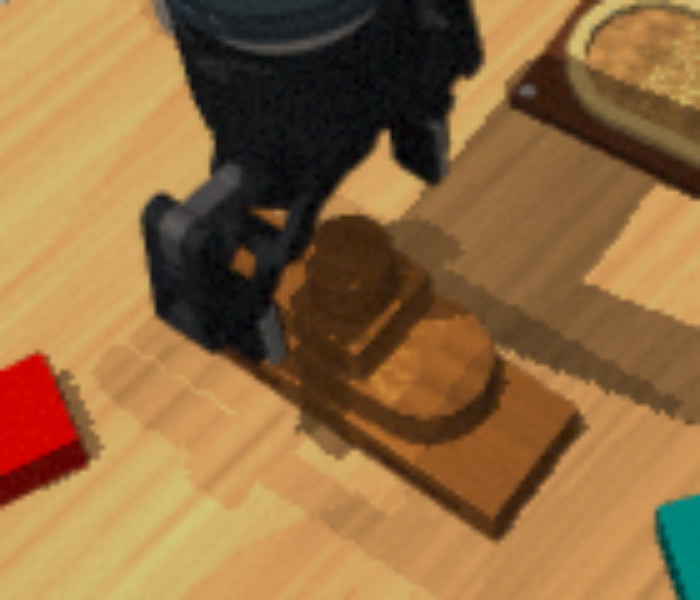

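Emit:
step_arm:
  commands:
    - [0, 0, 0, 0, 0, 0, 0.6]
    - [0, 0, 0, 0, 0, 0, 0.5]
    - [0, 0, 0, 0, 0, 0, 0.35]
    - [0, 0, 0, 0, 0, 0, 0.2]
    - [0, 0, 0, 0, 0, 0, 0]
    - [0, 0, 0, 0, 0, 0, 0]
    - [0, 0, 0, 0, 0, 0, 0]
    - [0, 0, 0, 0, 0, 0, 0]

```text
time_s: 4.85
eef_pos: [0.5722, 0.1905, 0.0829]
eef_rot: [-0.477, 0.478, 0.522, -0.521]
wrist_force: [0.3, 0.7, 5.3]
opening: 0.37
```

Run:
```python
from h import *
go(.571,.189,.081,95)
for n in("side",):
    p,d=ctrl.camera(n)
    cv2.imwrite(f"pics/{n}4.png",cv2.resize(p[200:320,200:340],None,fx=5,fy=5))
```

```text
t 4.85 pos [0.5722 0.1905 0.0829] yaw 95.01 yaxis [ 0.002  0.    -1.   ] open 0.37 F [0.3 0.7 5.3] q6 -1.53
turn units [0.017 0.002 0.   ] shift units (final axes) [-0.047  0.063  0.044]
```

View pics/side4.png

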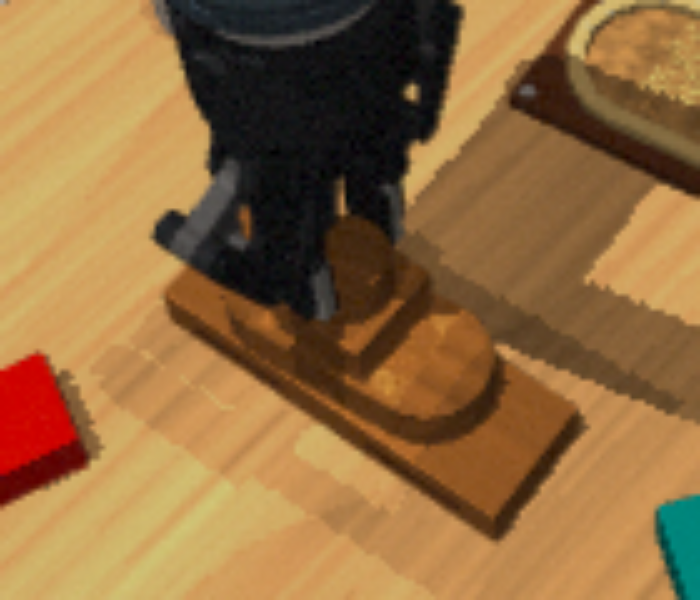

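Emit:
step_arm:
  commands:
    - [0, 0, 0, 0, -0.2, 0, 0]
    - [0, 0, 0, 0, -0.5, 0, 0]
    - [0, 0, 0, 0, -0.8, 0, 0]
    - [0, 0, 0, 0, -0.8, 0, 0]
    - [0, 0, 0, 0, -0.5, 0, 0]
    - [0, 0, 0, 0, -0.2, 0, 0]
    - [0, 0, 0, 0, 0, 0, 0]

```text
time_s: 5.6
eef_pos: [0.5718, 0.1905, 0.1729]
eef_rot: [-0.477, 0.478, 0.522, -0.521]
wrist_force: [-0.0, 0.5, 0.0]
opening: 0.366
```

Run:
```python
from h import *
go(.5325,.3655,.08,95)
W=world("side",ctrl.camera("side")[1])
for s in ctrl.silhouettes("disc","side")[:2]:
    w=W[s["pixels"]];z=w[:,2]
    q=w[abs(z-np.percentile(z,90))<.004];print(s["p"],len(q),q.mean(0),cv2.minAreaRect(q[:,:2].astype(np.float32)),np.percentile(z,[2,98]))
W=W.reshape(-1,3)
r=W[(abs(W[:,0]-.575)<.12)&(abs(W[:,1]-.19)<.06)]
for nm,z in(("rail",.0233),("oval",.0472),("square",.0713)):
    q=r[abs(r[:,2]-z)<.004];print(nm,len(q),cv2.minAreaRect(q[:,:2].astype(np.float32)))
```

```text
t 5.6 pos [0.5718 0.1905 0.1729] yaw 95.02 yaxis [ 0.002  0.    -1.   ] open 0.366 F [-0.   0.5  0. ] q6 -1.53
turn units [0.016 0.003 0.001] shift units (final axes) [5.925 3.096 0.798]
0.49 193 [0.56597884 0.18934765 0.18504765] ((0.565616250038147, 0.18809564411640167), (0.022340936586260796, 0.033219754695892334), 55.68480682373047) [-0.00098966  0.18678173]
rail 832 ((0.5697108507156372, 0.19098946452140808), (0.1705646514892578, 0.05701928585767746), 4.904322147369385)
oval 754 ((0.5713803172111511, 0.19175520539283752), (0.11975336074829102, 0.05098327249288559), 9.7919921875)
square 492 ((0.5708218812942505, 0.19092050194740295), (0.044871553778648376, 0.044976770877838135), 3.990061044692993)
```

Emit:
step_arm:
  commands:
    - [0, 0, 0, 0.5, 0, 0.1, 0]
    - [0, 0, 0, 0.8, 0, 0.1, 0]
    - [0, 0, 0, 0.8, 0, 0.1, 0]
    - [0, 0, 0, 0.8, 0, 0.1, 0]
    - [0, 0, 0, 0.8, 0, 0.1, 0]
    - [0, 0, 0, 0.8, 0, 0.1, 0]
    - [0, 0, 0, 0.8, 0.5, 0.1, 0]
    - [0, 0, 0, 0.425, 0.8, 0.1, 0]
    - [0, 0, 0, 0.2, 0.8, 0, 0]
    - [0, 0, 0, 0, 0.6, 0, 0]

```text
time_s: 6.7
eef_pos: [0.5294, 0.367, 0.0879]
eef_rot: [0.478, -0.476, -0.521, 0.523]
wrist_force: [-0.4, 0.5, 0.5]
opening: 0.37
```

Run:
```python
from h import *
go(.5325,.3655,.021,95)
for n in("side","top"):
    p,d=ctrl.camera(n)
    a=p[250:400,130:310] if n=="side" else p[180:270,130:240]
    cv2.imwrite(f"pics/{n}5.png",cv2.resize(a,None,fx=4,fy=4))
```

```text
t 6.7 pos [0.5294 0.367  0.0879] yaw 95.12 yaxis [-0.004 -0.001 -1.   ] open 0.37 F [-0.4  0.5  0.5] q6 -1.24
turn units [-0.034  0.02  -0.006] shift units (final axes) [-0.058  2.229 -0.098]
```

View pics/side5.png

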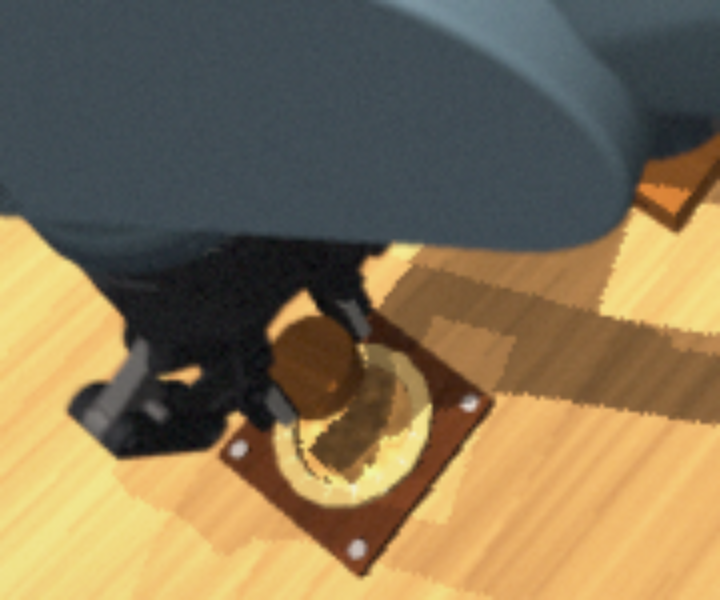

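View pics/top5.png

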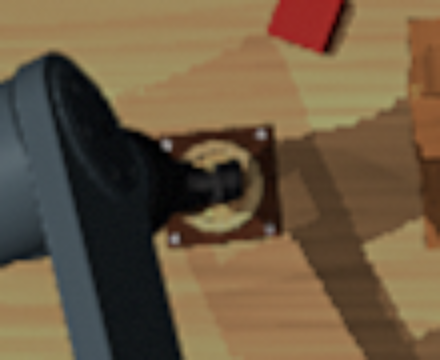

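Run:
```python
from h import *
go(.5325,.3655,.021,95)
p,d=ctrl.camera("side");W=world("side",d)
b=p[...,0].astype(int);r=p[...,2].astype(int)
m=(abs(W[...,2]-.1)<.006)&(abs(W[...,0]-.53)<.03)&(abs(W[...,1]-.366)<.03)&(r-b>30)
q=W[m];print(m.sum(),np.median(q[:,2]),cv2.minAreaRect(q[:,:2].astype(np.float32)),cv2.minEnclosingCircle(q[:,:2].astype(np.float32)))
```

```text
t 6.8 pos [0.5282 0.3653 0.0863] yaw 95.08 yaxis [-0.008 -0.003 -1.   ] open 0.373 F [ 0.3  0.  -0.4] q6 -1.24
turn units [-0.075  0.013 -0.023] shift units (final axes) [-0.007  2.176 -0.142]
367 0.09851199093885388 ((0.5219358205795288, 0.36531469225883484), (0.036046285182237625, 0.04501696676015854), 41.707759857177734) ((0.5207030773162842, 0.36421599984169006), 0.0279329065233469)
```

Run:
```python
from h import *
c=ctrl.get_calibration("side")
def bp(u,v,z):
    K=c["intrinsics"];r=c["R"].T@np.array([(u-K[0,2])/K[0,0],(v-K[1,2])/K[1,1],1]);o=-c["R"].T@c["t"]
    return o+r*(z-o[2])/r[2]
for (a,b) in((315,358),(315,362)):print(bp(130+a/4,250+b/4,.0985))
p,d=ctrl.camera("side");W=world("side",d)
s=p[310:365,185:240];cv2.imwrite("pics/side6.png",cv2.resize(s,None,fx=10,fy=10))
Z=W[310:365,185:240]
for v in range(20,46,3): print(v, [tuple((Z[v,u]*1000).round().astype(int)) for u in range(10,36,5)])
```

```text
[0.52542813 0.36614421 0.0985    ]
[0.52423063 0.36711504 0.0985    ]
20 [(np.int64(509), np.int64(377), np.int64(188)), (np.int64(596), np.int64(358), np.int64(-1)), (np.int64(541), np.int64(361), np.int64(100)), (np.int64(534), np.int64(356), np.int64(102)), (np.int64(528), np.int64(351), np.int64(101)), (np.int64(520), np.int64(346), np.int64(107))]
23 [(np.int64(509), np.int64(379), np.int64(183)), (np.int64(543), np.int64(369), np.int64(100)), (np.int64(536), np.int64(364), np.int64(102)), (np.int64(531), np.int64(359), np.int64(100)), (np.int64(525), np.int64(354), np.int64(100)), (np.int64(519), np.int64(349), np.int64(100))]
26 [(np.int64(511), np.int64(380), np.int64(171)), (np.int64(539), np.int64(372), np.int64(100)), (np.int64(533), np.int64(367), np.int64(100)), (np.int64(527), np.int64(362), np.int64(101)), (np.int64(521), np.int64(357), np.int64(101)), (np.int64(553), np.int64(343), np.int64(14))]
29 [(np.int64(510), np.int64(383), np.int64(166)), (np.int64(536), np.int64(374), np.int64(100)), (np.int64(529), np.int64(370), np.int64(102)), (np.int64(523), np.int64(365)
[... 821 characters left out ...]
)), (np.int64(512), np.int64(373), np.int64(102)), (np.int64(511), np.int64(368), np.int64(91)), (np.int64(539), np.int64(356), np.int64(8))]
41 [(np.int64(520), np.int64(391), np.int64(116)), (np.int64(517), np.int64(386), np.int64(110)), (np.int64(518), np.int64(381), np.int64(94)), (np.int64(513), np.int64(376), np.int64(94)), (np.int64(511), np.int64(370), np.int64(83)), (np.int64(535), np.int64(359), np.int64(8))]
44 [(np.int64(520), np.int64(393), np.int64(109)), (np.int64(520), np.int64(388), np.int64(94)), (np.int64(551), np.int64(380), np.int64(9)), (np.int64(515), np.int64(378), np.int64(79)), (np.int64(539), np.int64(368), np.int64(6)), (np.int64(531), np.int64(363), np.int64(8))]
```

View pics/side6.png

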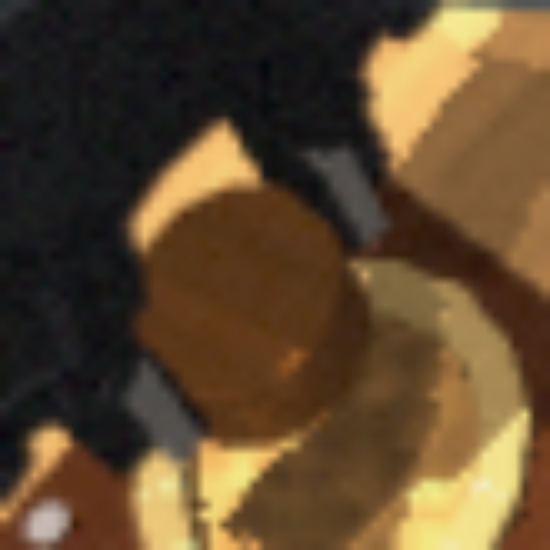

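Emit:
step_arm:
  commands:
    - [-0.05, 0, 0, 0, 0.2, -0.16, 0]
    - [0, 0, 0, 0, 0.5, 0, 0]
    - [0, 0, 0, 0, 0.5, 0, 0]
    - [0, 0, 0, 0, 0.4, 0, 0]
    - [0, 0, 0, 0, 0.2, 0, 0]
    - [0, 0, 0, 0, 0.15, 0, 0]
    - [0, 0, 0, 0, 0.08, 0, 0]
    - [0, 0, 0, 0, 0.05, 0, 0]
    - [0, 0, 0, 0, 0, 0, 0]

```text
time_s: 7.8
eef_pos: [0.5372, 0.366, 0.0287]
eef_rot: [-0.476, 0.479, 0.523, -0.52]
wrist_force: [-0.4, -0.4, -0.1]
opening: 0.365
```

Run:
```python
from h import *
go(.5325,.3655,.019,95)
p,d=ctrl.camera("side")
s=p[310:390,180:260];cv2.imwrite("pics/side7.png",cv2.resize(s,None,fx=7,fy=7))
```

```text
t 7.8 pos [0.5372 0.366  0.0287] yaw 95.01 yaxis [ 0.006  0.001 -1.   ] open 0.365 F [-0.4 -0.4 -0.1] q6 -1.24
turn units [0.055 0.002 0.002] shift units (final axes) [-0.002  0.325  0.159]
```

View pics/side7.png

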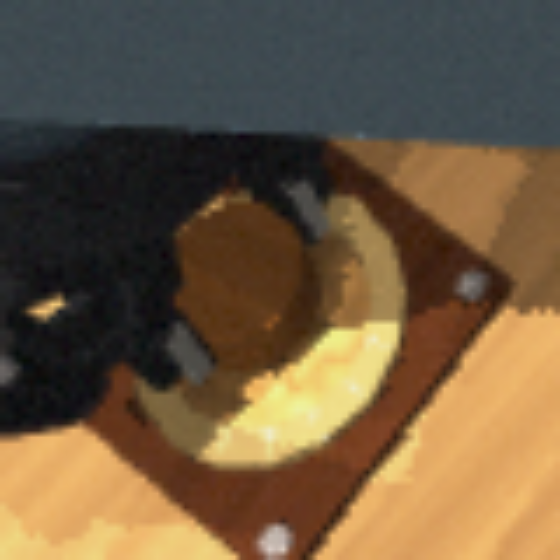

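```bash
cat >> h.py <<'E'
def bp(n,u,v,z):
    c=ctrl.get_calibration(n);K=c["intrinsics"];r=c["R"].T@np.array([(u-K[0,2])/K[0,0],(v-K[1,2])/K[1,1],1]);o=-c["R"].T@c["t"]
    return (o+r*(z-o[2])/r[2]).round(4)
E
python3 - <<'E'
from h import *
print(bp("side",214.7,350.7,.0405)); go(.5335,.3655,.02,95)
E
```

```text
[0.5291 0.3672 0.0405]
t 7.85 pos [0.5373 0.366  0.0289] yaw 95.01 yaxis [ 0.006  0.001 -1.   ] open 0.369 F [-0.6  0.1 -0.5] q6 -1.24
turn units [0.056 0.002 0.002] shift units (final axes) [-0.005  0.297  0.128]
```

Emit:
step_arm:
  commands:
    - [0.05, 0, 0, 0, 0.1, 0, 0]
    - [0, 0, 0, 0, 0.1, 0, 0]
    - [0, 0, 0, 0, 0.07, 0, 0]
    - [0, 0, 0, 0, 0.04, 0, 0]
    - [0, 0, 0, 0, 0, 0, 0]
    - [0, 0, 0, 0, 0, 0, 0]

```text
time_s: 8.45
eef_pos: [0.5371, 0.3659, 0.0192]
eef_rot: [-0.478, 0.478, 0.521, -0.521]
wrist_force: [-0.2, -0.2, 0.0]
opening: 0.365
```

Emit:
step_arm:
  commands:
    - [0, 0, 0, 0, 0.03, 0, 0]
    - [0, 0, 0, 0, 0.02, 0, 0]
    - [0, 0, 0, 0, 0, 0, 0]
    - [0, 0, 0, 0, 0, 0, 0]

```text
time_s: 8.85
eef_pos: [0.5372, 0.366, 0.0189]
eef_rot: [-0.478, 0.478, 0.522, -0.521]
wrist_force: [-3.2, -2.0, 7.7]
opening: 0.369
```

Emit:
step_arm:
  commands:
    - [0, 0, 0, 0, 0, 0, 0.45]
    - [0, 0, 0, 0, 0, 0, 0.55]
    - [0, 0, 0, 0, 0, 0, 0.7]
    - [0, 0, 0, 0, 0, 0, 0.8]
    - [0, 0, 0, 0, 0, 0, 0.8]

```text
time_s: 9.35
eef_pos: [0.537, 0.3658, 0.0175]
eef_rot: [0.478, -0.478, -0.521, 0.521]
wrist_force: [0.2, 0.7, -0.5]
opening: 0.798
```

Emit:
step_arm:
  commands:
    - [0, 0, 0, 0, -0.3, 0, 1]
    - [0, 0, 0, 0, -0.7, 0, 1]
    - [0, 0, 0, 0, -1, 0, 1]
    - [0, 0, 0, 0, -1, 0, 1]
    - [0, 0, 0, -0.5, -1, 0, 1]
    - [0, 0, 0, -1, -0.5, 0, 1]
    - [0, 0, 0, -1, 0, 0, 1]
    - [0, 0, 0, -1, 0, 0, 1]
    - [0, 0, 0, -0.8, 0, 0, 1]
    - [0, 0, 0, -0.5, 0, 0, 1]

```text
time_s: 10.35
eef_pos: [0.55, 0.2208, 0.1535]
eef_rot: [-0.478, 0.478, 0.521, -0.521]
wrist_force: [-0.1, -0.5, 1.1]
opening: 1.001
```

Run:
```python
from h import *
go(.573,.191,.18,94)
for n in("side","top"):
    p,d=ctrl.camera(n);W=world(n,d).reshape(-1,3)
    if n=="side":cv2.imwrite("pics/side8.png",cv2.resize(p[220:400,150:370],None,fx=3.5,fy=3))
    r=W[(abs(W[:,0]-.575)<.12)&(abs(W[:,1]-.19)<.06)]
    for nm,z in(("rail",.0235),("oval",.0475),("square",.0715)):
        q=r[abs(r[:,2]-z)<.004]
        if len(q)>20:print(n,nm,len(q),cv2.minAreaRect(q[:,:2].astype(np.float32)))
    r=W[(abs(W[:,0]-.53)<.03)&(abs(W[:,1]-.366)<.03)]
    q=r[(r[:,2]>.026)&(r[:,2]<.04)]
    if len(q)>20:print(n,"disc",len(q),np.median(q[:,2]),cv2.minAreaRect(q[:,:2].astype(np.float32)))
```

```text
t 10.35 pos [0.55   0.2208 0.1535] yaw 94.95 yaxis [ 0.001 -0.    -1.   ] open 1.001 F [-0.1 -0.5  1.1] q6 -1.48
turn units [ 0.008  0.158 -0.001] shift units (final axes) [-1.045 -0.883 -0.696]
side rail 653 ((0.5663221478462219, 0.19081881642341614), (0.16410039365291595, 0.05676388740539551), 5.302437782287598)
side oval 747 ((0.5709176659584045, 0.1915682703256607), (0.11881070584058762, 0.05076443403959274), 8.648885726928711)
side square 491 ((0.5704139471054077, 0.19135010242462158), (0.044810254126787186, 0.04441384971141815), 2.9748528003692627)
side disc 330 0.031139250720567994 ((0.5335118174552917, 0.36635541915893555), (0.03217822313308716, 0.03185048699378967), 48.175357818603516)
top rail 398 ((0.5744909048080444, 0.18876203894615173), (0.1700345277786255, 0.05698585510253906), 4.823771953582764)
top oval 357 ((0.5759168863296509, 0.18931494653224945), (0.11827408522367477, 0.05022306740283966), 8.521600723266602)
top square 88 ((0.5770896673202515, 0.18843647837638855), (0.040765970945358276, 0.0439712256193161), 6.9162797927856445)
```

View pics/side8.png

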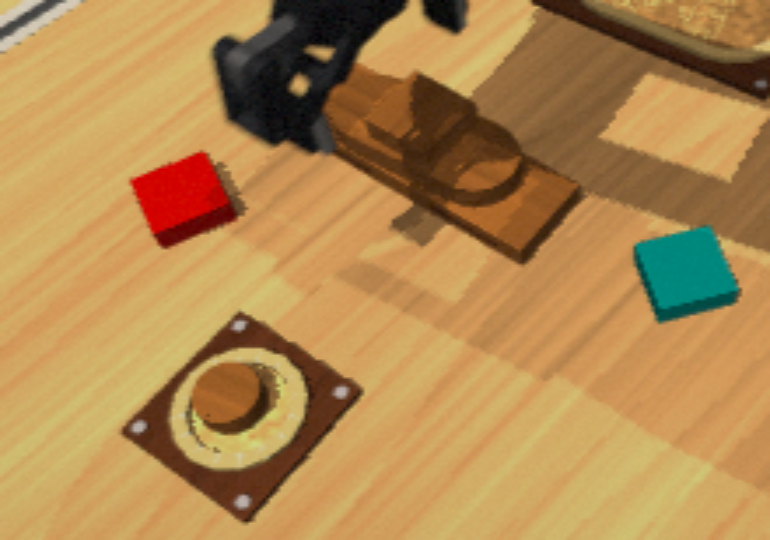

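Emit:
step_arm:
  commands:
    - [0, 0.16, 0, 0, 0, 0, 1]
    - [0, 0, 0, -0.35, 0, -0.23, 1]
    - [0, 0, 0, -0.35, 0, -0.23, 1]
    - [0, 0, 0, -0.35, 0, -0.23, 1]
    - [0, 0, 0, 0, 0.4, 0, 1]
    - [0, 0, 0, 0, 0.5, 0, 1]
    - [0, 0, 0, 0, 0, 0, 1]
    - [0, 0, 0, 0, 0, 0, 1]

```text
time_s: 11.25
eef_pos: [0.5714, 0.1927, 0.1243]
eef_rot: [0.483, -0.481, -0.517, 0.518]
wrist_force: [-0.1, 0.1, 0.8]
opening: 1.004
```

Run:
```python
from h import *
go(.573,.190,.058,94)
```

```text
t 11.25 pos [0.5714 0.1927 0.1243] yaw 94.08 yaxis [-0.003 -0.    -1.   ] open 1.004 F [-0.1  0.1  0.8] q6 -1.51
turn units [-0.027  0.013 -0.   ] shift units (final axes) [-0.093  2.209 -0.048]
```

Emit:
step_arm:
  commands:
    - [0, 0, 0, -0.09, 0.4, -0.05, 1]
    - [0, 0, 0, 0, 0.6, 0, 1]
    - [0, 0, 0, 0, 0.6, 0, 1]
    - [0, 0, 0, 0, 0.4, 0, 1]
    - [0, 0, 0, 0, 0.2, 0, 1]
    - [0, 0, 0, 0, 0, 0, 0.9]
    - [0, 0, 0, 0, 0, 0, 0.8]
    - [0, 0, 0, 0, 0, 0, 0.7]

```text
time_s: 12.05
eef_pos: [0.575, 0.19, 0.0607]
eef_rot: [-0.482, 0.482, 0.518, -0.517]
wrist_force: [-0.2, -0.2, -0.4]
opening: 0.703
```

Run:
```python
from h import *
go(.573,.190,.058,94)
p,d=ctrl.camera("side")
cv2.imwrite("pics/side9.png",cv2.resize(p[200:320,200:340],None,fx=5,fy=5))
```

```text
t 12.05 pos [0.575  0.19   0.0607] yaw 94.06 yaxis [ 0.002  0.    -1.   ] open 0.703 F [-0.2 -0.2 -0.4] q6 -1.52
turn units [0.017 0.009 0.001] shift units (final axes) [0.005 0.089 0.066]
```

View pics/side9.png

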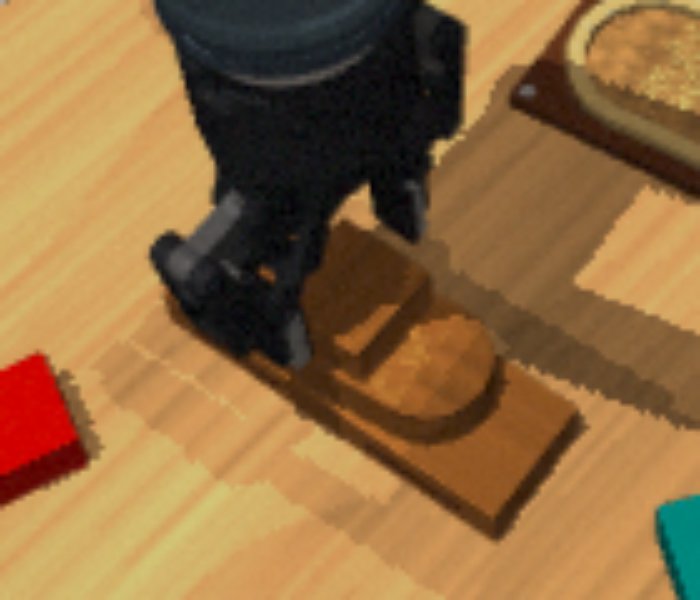

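Emit:
step_arm:
  commands:
    - [0, 0, 0, 0, 0.06, 0.04, 0.65]
    - [0, 0, 0, 0, 0, 0, 0.6]
    - [0, 0, 0, 0, 0, 0, 0.5]
    - [0, 0, 0, 0, 0, 0, 0.4]
    - [0, 0, 0, 0, 0, 0, 0.2]
    - [0, 0, 0, 0, 0, 0, 0]
    - [0, 0, 0, 0, 0, 0, 0]
    - [0, 0, 0, 0, 0, 0, 0]

```text
time_s: 12.9
eef_pos: [0.5734, 0.1898, 0.0583]
eef_rot: [-0.482, 0.482, 0.518, -0.517]
wrist_force: [-0.4, 0.5, 5.0]
opening: 0.495
```

Run:
```python
from h import *
go(.573,.190,.058,94)
```

```text
t 12.9 pos [0.5734 0.1898 0.0583] yaw 94.05 yaxis [ 0.001  0.    -1.   ] open 0.495 F [-0.4  0.5  5. ] q6 -1.52
turn units [0.007 0.009 0.001] shift units (final axes) [0.006 0.012 0.012]
```

Emit:
step_arm:
  commands:
    - [0, 0, 0, 0, -0.2, 0, 0]
    - [0, 0, 0, 0, -0.5, 0, 0]
    - [0, 0, 0, 0, -0.8, 0, 0]
    - [0, 0, 0, 0, -0.8, 0, 0]
    - [0, 0, 0, 0, -0.5, 0, 0]
    - [0, -0.17, 0, 0, -0.2, 0, 0]
    - [0, 0, 0, 0, 0, 0, 0]

```text
time_s: 13.6
eef_pos: [0.5735, 0.1899, 0.1489]
eef_rot: [-0.477, 0.478, 0.522, -0.521]
wrist_force: [0.2, -1.0, 0.8]
opening: 0.498
```

Run:
```python
from h import *
go(.4904,-.1776,.08,95)
p,d=ctrl.camera("side")
cv2.imwrite("pics/side10.png",cv2.resize(p[150:320,180:350],None,fx=3,fy=3))
```

```text
t 13.6 pos [0.5735 0.1899 0.1489] yaw 95.12 yaxis [ 0.002  0.    -1.   ] open 0.498 F [ 0.2 -1.   0.8] q6 -1.54
turn units [0.017 0.02  0.001] shift units (final axes) [-11.961   2.297   3.827]
```

View pics/side10.png

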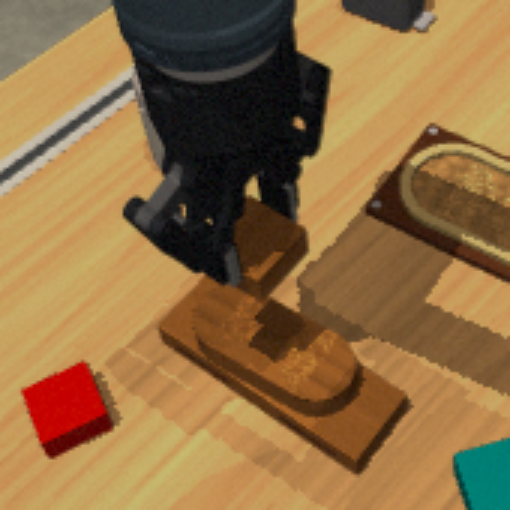

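Square is held level, and the oval and rail stay in place. Travelling to the square nest.

Emit:
step_arm:
  commands:
    - [0, 0, 0, -0.4, 0, 0.13, 0]
    - [0, 0, 0, -0.8, 0, 0.25, 0]
    - [0, 0, 0, -0.9, 0, 0.29, 0]
    - [0, 0, 0, -0.9, 0, 0.29, 0]
    - [0, 0, 0, -0.9, 0, 0.29, 0]
    - [0, 0, 0, -0.9, 0, 0.29, 0]
    - [0, 0, 0, -0.9, 0, 0.29, 0]
    - [0, 0, 0, -0.9, 0, 0.29, 0]
    - [0, 0, 0, -0.9, 0, 0.29, 0]
    - [0, 0, 0, -0.9, 0, 0.29, 0]

```text
time_s: 14.65
eef_pos: [0.5129, -0.0698, 0.1466]
eef_rot: [0.478, -0.477, -0.521, 0.522]
wrist_force: [0.3, 0.0, 0.3]
opening: 0.494
```

Emit:
step_arm:
  commands:
    - [0, 0, 0, -0.9, 0, 0.29, 0]
    - [0, 0, 0, -0.9, 0, 0.29, 0]
    - [0, 0, 0, -0.8, 0, 0.29, 0]
    - [0, 0, 0, -0.6, 0.2, 0.2, 0]
    - [0, 0, 0, -0.36, 0.6, 0.15, 0]
    - [0, 0, 0, 0, 0.6, 0, 0]
    - [0, 0, 0, 0, 0.4, 0, 0]
    - [0, 0, 0, 0, 0.2, 0, 0]
    - [0, 0, 0, 0, 0, 0, 0]

```text
time_s: 15.55
eef_pos: [0.4867, -0.1774, 0.0867]
eef_rot: [0.478, -0.476, -0.522, 0.522]
wrist_force: [0.0, 0.3, -0.6]
opening: 0.497
```

Run:
```python
from h import *
go(.4904,-.1776,.022,95)
p,d=ctrl.camera("side")
cv2.imwrite("pics/side11.png",cv2.resize(p[130:240,340:480],None,fx=5,fy=5))
```

```text
t 15.55 pos [ 0.4867 -0.1774  0.0867] yaw 95.09 yaxis [-0.002  0.001 -1.   ] open 0.497 F [ 0.   0.3 -0.6] q6 -2.24
turn units [-0.019  0.015  0.015] shift units (final axes) [-0.017  2.157 -0.122]
```

View pics/side11.png

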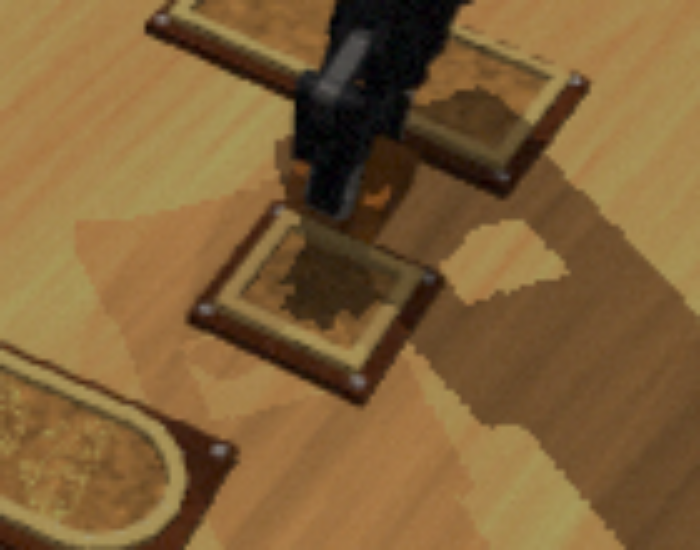

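Emit:
step_arm:
  commands:
    - [0, 0, 0, -0.02, 0.3, -0.12, 0]
    - [0, 0, 0, 0, 0.5, 0, 0]
    - [0, 0, 0, 0, 0.5, 0, 0]
    - [0, 0, 0, 0, 0.4, 0, 0]
    - [0, 0, 0, 0, 0.2, 0, 0]
    - [0, 0, 0, 0, 0.1, 0, 0]
    - [0, 0, 0, 0, 0, 0, 0]

```text
time_s: 16.3
eef_pos: [0.4913, -0.1783, 0.0278]
eef_rot: [0.477, -0.477, -0.522, 0.522]
wrist_force: [0.5, -0.3, 0.3]
opening: 0.492
```

Run:
```python
from h import *
go(.4904,-.1776,.0183,95)
p,d=ctrl.camera("side")
cv2.imwrite("pics/side12.png",cv2.resize(p[150:220,360:450],None,fx=8,fy=8))
```

```text
t 16.3 pos [ 0.4913 -0.1783  0.0278] yaw 95.08 yaxis [-0.  0. -1.] open 0.492 F [ 0.5 -0.3  0.3] q6 -2.23
turn units [-0.001  0.013  0.   ] shift units (final axes) [0.025 0.317 0.029]
```

View pics/side12.png

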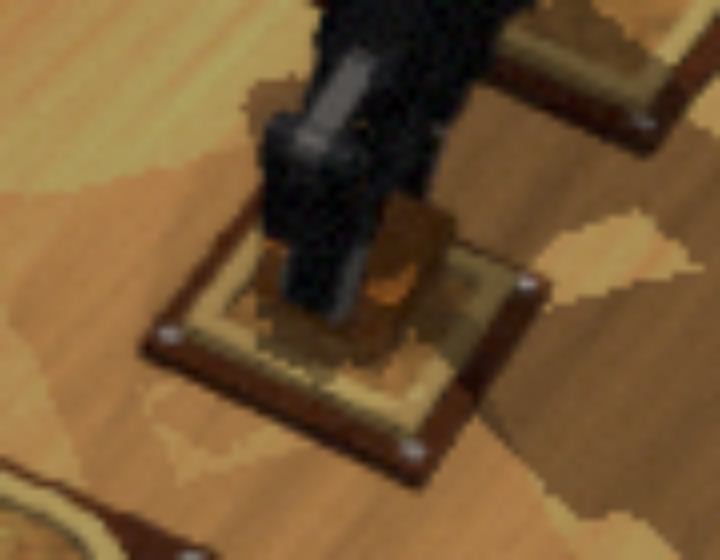

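Emit:
step_arm:
  commands:
    - [0, 0, 0, 0, 0.1, 0, 0]
    - [0, 0, 0, 0, 0.08, 0, 0]
    - [0, 0, 0, 0, 0.05, 0, 0]
    - [0, 0, 0, 0, 0.04, 0, 0]
    - [0, 0, 0, 0, 0, 0, 0]
    - [0, 0, 0, 0, 0, 0, 0]

```text
time_s: 16.95
eef_pos: [0.4912, -0.1783, 0.0198]
eef_rot: [0.477, -0.477, -0.522, 0.522]
wrist_force: [-0.6, -1.2, -0.8]
opening: 0.499
```

Emit:
step_arm:
  commands:
    - [0, 0, 0, 0, 0.03, 0, 0]
    - [0, 0, 0, 0, 0.02, 0, 0]
    - [0, 0, 0, 0, 0, 0, 0]
    - [0, 0, 0, 0, 0, 0, 0]

```text
time_s: 17.35
eef_pos: [0.4913, -0.1783, 0.0184]
eef_rot: [-0.477, 0.477, 0.522, -0.522]
wrist_force: [-0.9, 0.4, 0.2]
opening: 0.496
```

Emit:
step_arm:
  commands:
    - [0, 0, 0, 0, 0.03, 0, 0]
    - [0, 0, 0, 0, 0.02, 0, 0]
    - [0, 0, 0, 0, 0, 0, 0]

```text
time_s: 17.65
eef_pos: [0.4913, -0.1783, 0.0183]
eef_rot: [0.477, -0.477, -0.522, 0.522]
wrist_force: [-5.8, 3.3, 18.1]
opening: 0.498
```

Emit:
step_arm:
  commands:
    - [0, 0, 0, 0, -0.02, 0, 0.55]
    - [0, 0, 0, 0, 0, 0, 0.65]
    - [0, 0, 0, 0, 0, 0, 0.75]
    - [0, 0, 0, 0, 0, 0, 0.85]
    - [0, 0, 0, 0, 0, 0, 0.9]

```text
time_s: 18.15
eef_pos: [0.4911, -0.1782, 0.0172]
eef_rot: [0.478, -0.477, -0.522, 0.522]
wrist_force: [-0.4, 0.2, 1.2]
opening: 0.903
```

Emit:
step_arm:
  commands:
    - [0, 0, 0, 0, -0.3, 0, 1]
    - [0, 0, 0, 0, -0.7, 0, 1]
    - [0, 0, 0, 0, -1, 0, 1]
    - [0, 0, 0, 0, -1, 0, 1]
    - [0, 0, 0, 0.5, -1, -0.15, 1]
    - [0, 0, 0, 0.9, -0.5, -0.29, 1]
    - [0, 0, 0, 0.9, 0, -0.29, 1]
    - [0, 0, 0, 0.9, 0, -0.29, 1]
    - [0, 0, 0, 0.9, 0, -0.29, 1]
    - [0, 0, 0, 0.9, 0, -0.29, 1]

```text
time_s: 19.15
eef_pos: [0.526, -0.0235, 0.1532]
eef_rot: [-0.477, 0.478, 0.522, -0.521]
wrist_force: [-0.0, -0.2, 0.3]
opening: 0.998
```

Run:
```python
from h import *
go(.574,.1905,.12,99)
p,d=ctrl.camera("side");W=world("side",d);w=W.reshape(-1,3)
q=w[(abs(w[:,0]-.488)<.035)&(abs(w[:,1]+.178)<.035)&(w[:,2]>.026)]
print(len(q),np.median(q[:,2]),cv2.minAreaRect(q[abs(q[:,2]-.031)<.004][:,:2].astype(np.float32)))
r=w[(abs(w[:,0]-.575)<.12)&(abs(w[:,1]-.19)<.06)]
for nm,z in(("rail",.0235),("oval",.0475)):
    q=r[abs(r[:,2]-z)<.004];print(nm,len(q),cv2.minAreaRect(q[:,:2].astype(np.float32)))
cv2.imwrite("pics/side13.png",cv2.resize(p[120:320,180:480],None,fx=2.6,fy=2.6))
```

```text
t 19.15 pos [ 0.526  -0.0235  0.1532] yaw 95.07 yaxis [ 0.001 -0.    -1.   ] open 0.998 F [-0.  -0.2  0.3] q6 -1.93
turn units [ 0.007 -0.655 -0.003] shift units (final axes) [ 6.795  1.107 -2.696]
276 0.03082888991107128 ((0.49076491594314575, -0.17705510556697845), (0.04372156038880348, 0.045982569456100464), 5.473812103271484)
rail 828 ((0.5698202252388, 0.19091925024986267), (0.17092852294445038, 0.056434791535139084), 5.095362186431885)
oval 1303 ((0.5708338618278503, 0.19159099459648132), (0.11917197704315186, 0.051045458763837814), 9.319476127624512)
```

View pics/side13.png

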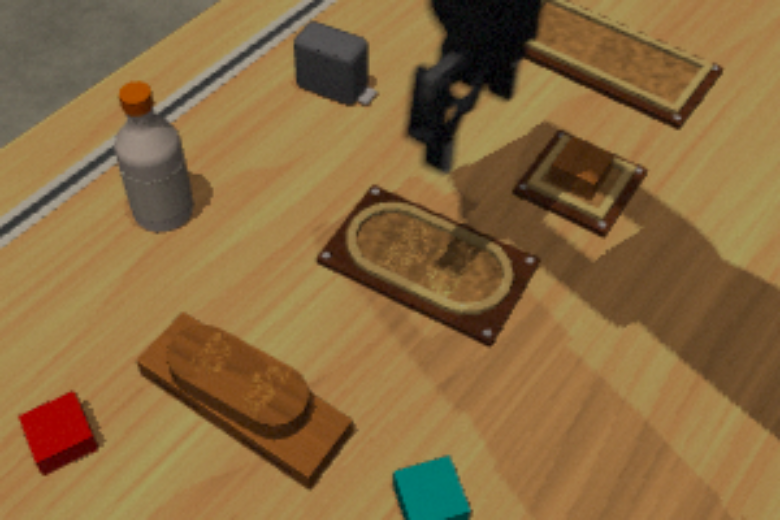

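Emit:
step_arm:
  commands:
    - [0, -0.65, 0, 0, 0, 0, 1]
    - [0, 0, 0, 0.5, 0, -0.2, 1]
    - [0, 0, 0, 0.8, 0, -0.32, 1]
    - [0, 0, 0, 0.9, 0, -0.36, 1]
    - [0, 0, 0, 0.9, 0, -0.36, 1]
    - [0, 0, 0, 0.9, 0, -0.36, 1]
    - [0, 0, 0, 0.9, 0.1, -0.36, 1]
    - [0, 0, 0, 0.9, 0.3, -0.36, 1]
    - [0, 0, 0, 0.6, 0.4, -0.24, 1]
    - [0, 0, 0, 0.4, 0.3, -0.16, 1]

```text
time_s: 20.2
eef_pos: [0.5745, 0.191, 0.1192]
eef_rot: [-0.459, 0.459, 0.538, -0.538]
wrist_force: [-0.5, -0.1, -0.0]
opening: 1.002
```

Emit:
step_arm:
  commands:
    - [0, 0, 0, 0, 0, 0, 1]

```text
time_s: 20.3
eef_pos: [0.5735, 0.1906, 0.1181]
eef_rot: [0.46, -0.458, -0.537, 0.539]
wrist_force: [-0.6, -0.3, -0.8]
opening: 1.0
```

Run:
```python
from h import *
go(.574,.1905,.034,99)
```

```text
t 20.3 pos [0.5735 0.1906 0.1181] yaw 99.07 yaxis [-0.003 -0.    -1.   ] open 1.0 F [-0.6 -0.3 -0.8] q6 -1.6
turn units [-0.025  0.012  0.002] shift units (final axes) [-0.005  2.803 -0.015]
```

Emit:
step_arm:
  commands:
    - [0, 0, 0, 0, 0.5, 0, 1]
    - [0, 0, 0, 0, 0.7, 0, 1]
    - [0, 0, 0, 0, 0.7, 0, 1]
    - [0, 0, 0, 0, 0.5, 0, 1]
    - [0, 0, 0, 0, 0.3, 0, 1]
    - [0, 0, 0, 0, 0.1, 0, 0.9]
    - [0, 0, 0, 0, 0, 0, 0.8]
    - [0, 0, 0, 0, 0, 0, 0.75]

```text
time_s: 21.1
eef_pos: [0.5754, 0.1896, 0.0363]
eef_rot: [-0.459, 0.46, 0.538, -0.537]
wrist_force: [1.1, -0.7, 0.9]
opening: 0.753
```

Run:
```python
from h import *
go(.574,.1905,.034,99)
```

```text
t 21.1 pos [0.5754 0.1896 0.0363] yaw 98.97 yaxis [ 0.002  0.    -1.   ] open 0.753 F [ 1.1 -0.7  0.9] q6 -1.6
turn units [ 0.015 -0.005 -0.001] shift units (final axes) [0.036 0.077 0.04 ]
```

Emit:
step_arm:
  commands:
    - [0, 0, 0, 0, 0.06, 0.04, 0.7]
    - [0, 0, 0, 0, 0, 0, 0.65]
    - [0, 0, 0, 0, 0, 0, 0.58]
    - [0, 0, 0, 0, 0, 0, 0.5]
    - [0, 0, 0, 0, 0, 0, 0.3]
    - [0, 0, 0, 0, 0, 0, 0]
    - [0, 0, 0, 0, 0, 0, 0]
    - [0, 0, 0, 0, 0, 0, 0]

```text
time_s: 21.9
eef_pos: [0.5738, 0.1896, 0.0344]
eef_rot: [-0.459, 0.46, 0.538, -0.537]
wrist_force: [-1.3, -0.2, 6.4]
opening: 0.562
```

Run:
```python
from h import *
go(.574,.1905,.034,99)
```

```text
t 21.9 pos [0.5738 0.1896 0.0344] yaw 98.98 yaxis [ 0.001  0.    -1.   ] open 0.562 F [-1.3 -0.2  6.4] q6 -1.6
turn units [ 0.01  -0.003  0.   ] shift units (final axes) [ 0.029  0.014 -0.011]
```

Emit:
step_arm:
  commands:
    - [0, 0, 0, 0, -0.2, 0, 0]
    - [0, 0, 0, 0, -0.5, 0, 0]
    - [0, 0, 0, 0, -0.8, 0, 0]
    - [0, 0, 0, 0, -0.8, 0, 0]
    - [0, 0, 0, 0, -0.5, 0, 0]
    - [0, 0, 0, 0, -0.2, 0, 0]
    - [0, 0, 0, 0, 0, 0, 0]

```text
time_s: 22.6
eef_pos: [0.5738, 0.1895, 0.1246]
eef_rot: [-0.459, 0.46, 0.538, -0.537]
wrist_force: [0.2, 0.2, -0.9]
opening: 0.568
```

Run:
```python
from h import *
go(.543,-.0114,.08,98.8)
p,d=ctrl.camera("side");w=world("side",d).reshape(-1,3)
r=w[(abs(w[:,0]-.575)<.12)&(abs(w[:,1]-.19)<.06)]
for nm,z in(("rail",.0235),("oval",.0475+.09)):
    q=r[abs(r[:,2]-z)<.004];print(nm,len(q),cv2.minAreaRect(q[:,:2].astype(np.float32)))
cv2.imwrite("pics/side14.png",cv2.resize(p[150:320,180:350],None,fx=3,fy=3))
```

```text
t 22.6 pos [0.5738 0.1895 0.1246] yaw 98.97 yaxis [ 0.002  0.    -1.   ] open 0.568 F [ 0.2  0.2 -0.9] q6 -1.6
turn units [ 0.016  0.029 -0.001] shift units (final axes) [-6.46   1.486  2.041]
rail 1853 ((0.570019006729126, 0.19099310040473938), (0.17086663842201233, 0.056614264845848083), 5.150754928588867)
oval 962 ((0.5576657056808472, 0.18646332621574402), (0.08476488292217255, 0.07091819494962692), 33.74647521972656)
```

View pics/side14.png

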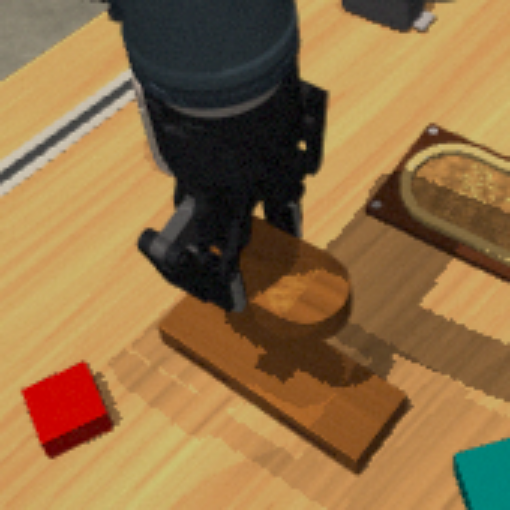

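Emit:
step_arm:
  commands:
    - [0, 0, 0, -0.4, 0, 0.12, 0]
    - [0, 0, 0, -0.8, 0, 0.25, 0]
    - [0, 0, 0, -0.9, 0, 0.29, 0]
    - [0, 0, 0, -0.9, 0, 0.29, 0]
    - [0, 0, 0, -0.9, 0, 0.29, 0]
    - [0, 0, 0, -0.9, 0, 0.29, 0]
    - [0, 0, 0, -0.8, 0.1, 0.25, 0]
    - [0, 0, 0, -0.5, 0.4, 0.16, 0]
    - [0, 0, 0, -0.36, 0.5, 0.1, 0]
    - [0, 0, 0, 0, 0.4, 0, 0]

```text
time_s: 23.65
eef_pos: [0.5419, -0.0128, 0.0794]
eef_rot: [0.461, -0.459, -0.537, 0.538]
wrist_force: [0.2, 0.1, -1.5]
opening: 0.563
```

Emit:
step_arm:
  commands:
    - [0, 0, 0, 0, 0.1, 0, 0]
    - [0, 0, 0, 0, 0, 0, 0]

```text
time_s: 23.85
eef_pos: [0.5423, -0.0108, 0.0774]
eef_rot: [0.46, -0.458, -0.537, 0.538]
wrist_force: [-0.3, 0.2, -1.1]
opening: 0.57
```

Run:
```python
from h import *
go(.543,-.0114,.026,98.8)
p,d=ctrl.camera("side")
cv2.imwrite("pics/side15.png",cv2.resize(p[150:260,280:420],None,fx=5,fy=5))
```

```text
t 23.85 pos [ 0.5423 -0.0108  0.0774] yaw 99.01 yaxis [-0.002  0.001 -1.   ] open 0.57 F [-0.3  0.2 -1.1] q6 -1.97
turn units [-0.02   0.034  0.011] shift units (final axes) [-0.024  1.712 -0.019]
```

View pics/side15.png

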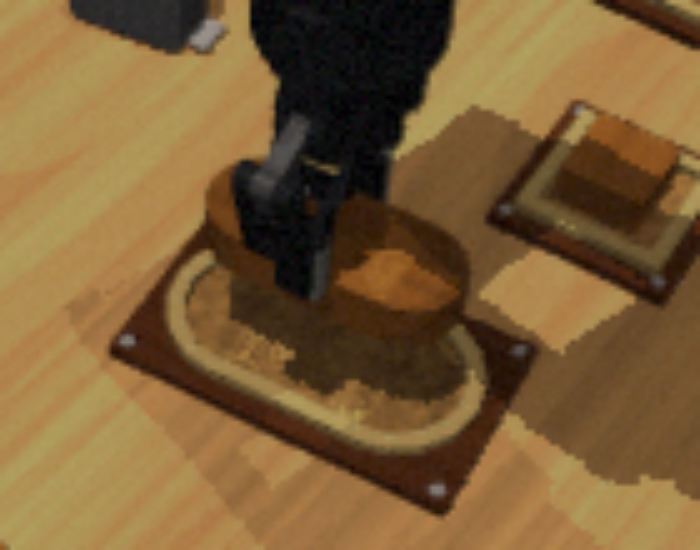

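Emit:
step_arm:
  commands:
    - [0, 0, 0, 0, 0.3, 0, 0]
    - [0, 0, 0, 0, 0.45, 0, 0]
    - [0, 0, 0, 0, 0.4, 0, 0]
    - [0, 0, 0, 0, 0.3, 0, 0]
    - [0, 0, 0, 0, 0.15, 0, 0]
    - [0, 0, 0, 0, 0, 0, 0]

```text
time_s: 24.5
eef_pos: [0.5424, -0.0114, 0.0295]
eef_rot: [0.46, -0.459, -0.537, 0.538]
wrist_force: [-0.0, 0.3, -1.1]
opening: 0.561
```

Run:
```python
from h import *
go(.543,-.0114,.0184,98.8)
p,d=ctrl.camera("side")
cv2.imwrite("pics/side16.png",cv2.resize(p[170:260,290:400],None,fx=6.5,fy=6.5))
```

```text
t 24.5 pos [ 0.5424 -0.0114  0.0295] yaw 98.97 yaxis [-0.002  0.    -1.   ] open 0.561 F [-0.   0.3 -1.1] q6 -1.97
turn units [-0.017  0.029  0.007] shift units (final axes) [-0.003  0.37  -0.019]
```

View pics/side16.png

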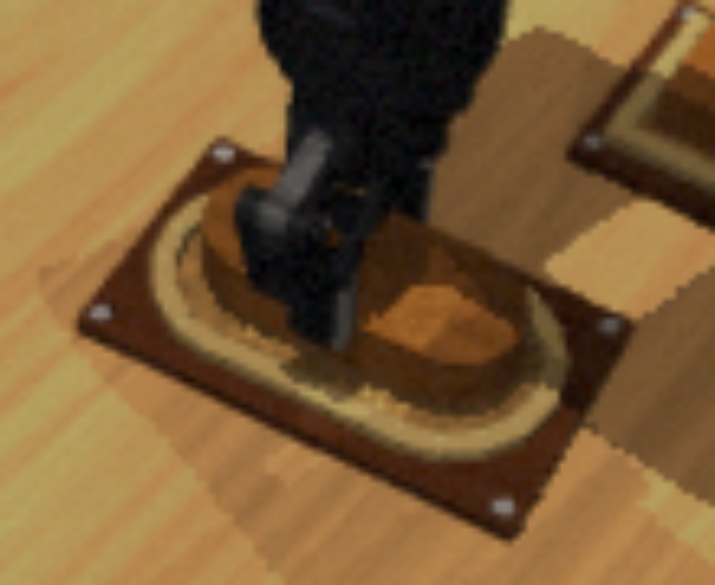

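Well centred in the recess; lowering to the cork.

Emit:
step_arm:
  commands:
    - [0, 0, 0, 0, 0.12, 0, 0]
    - [0, 0, 0, 0, 0.1, 0, 0]
    - [0, 0, 0, 0, 0.06, 0, 0]
    - [0, 0, 0, 0, 0.04, 0, 0]
    - [0, 0, 0, 0, 0, 0, 0]
    - [0, 0, 0, 0, 0, 0, 0]

```text
time_s: 25.15
eef_pos: [0.5432, -0.0116, 0.0211]
eef_rot: [-0.459, 0.459, 0.538, -0.538]
wrist_force: [0.1, 0.0, -1.0]
opening: 0.566
```

Emit:
step_arm:
  commands:
    - [0, 0, 0, 0, 0.03, 0, 0]
    - [0, 0, 0, 0, 0.02, 0, 0]
    - [0, 0, 0, 0, 0, 0, 0]
    - [0, 0, 0, 0, 0, 0, 0]

```text
time_s: 25.55
eef_pos: [0.5432, -0.0116, 0.0195]
eef_rot: [0.459, -0.459, -0.538, 0.538]
wrist_force: [-1.0, -0.6, -2.0]
opening: 0.563
```

Emit:
step_arm:
  commands:
    - [0, 0, 0, 0, 0.03, 0, 0]
    - [0, 0, 0, 0, 0.02, 0, 0]
    - [0, 0, 0, 0, 0, 0, 0]
    - [0, 0, 0, 0, 0, 0, 0]

```text
time_s: 25.95
eef_pos: [0.5432, -0.0116, 0.0184]
eef_rot: [0.459, -0.459, -0.538, 0.538]
wrist_force: [-2.8, 1.2, 5.3]
opening: 0.571
```

Emit:
step_arm:
  commands:
    - [0, 0, 0, 0, 0, 0, 0.62]
    - [0, 0, 0, 0, 0, 0, 0.7]
    - [0, 0, 0, 0, 0, 0, 0.8]
    - [0, 0, 0, 0, 0, 0, 0.9]
    - [0, 0, 0, 0, 0, 0, 1]

```text
time_s: 26.45
eef_pos: [0.5431, -0.0115, 0.0179]
eef_rot: [0.459, -0.459, -0.538, 0.538]
wrist_force: [0.3, 0.3, 0.1]
opening: 0.998
```

Emit:
step_arm:
  commands:
    - [0, 0, 0, 0, -0.3, 0, 1]
    - [0, 0, 0, 0, -0.7, 0, 1]
    - [0, 0, 0, 0, -1, 0, 1]
    - [0, 0, 0, 0, -0.8, 0, 1]
    - [0, 0.65, 0, 0, -0.4, 0, 1]
    - [0, 0, 0, 0.5, 0, -0.11, 1]
    - [0, 0, 0, 0.9, 0, -0.2, 1]
    - [0, 0, 0, 0.9, 0, -0.2, 1]
    - [0, 0, 0, 0.9, 0, -0.2, 1]
    - [0, 0, 0, 0.9, 0, -0.2, 1]

```text
time_s: 27.45
eef_pos: [0.5587, 0.1155, 0.1131]
eef_rot: [0.477, -0.476, -0.522, 0.522]
wrist_force: [0.0, -0.7, -0.6]
opening: 1.002
```

Run:
```python
from h import *
go(.5725,.1905,.09,95)
p,d=ctrl.camera("side");w=world("side",d).reshape(-1,3)
r=w[(abs(w[:,0]-.57)<.12)&(abs(w[:,1]-.19)<.06)]
q=r[abs(r[:,2]-.0235)<.004];print("rail",len(q),cv2.minAreaRect(q[:,:2].astype(np.float32)))
q=w[(abs(w[:,0]-.543)<.08)&(abs(w[:,1]+.011)<.05)&(w[:,2]>.026)&(w[:,2]<.04)]
print("oval",len(q),np.median(q[:,2]),cv2.minAreaRect(q[:,:2].astype(np.float32)))
cv2.imwrite("pics/side17.png",cv2.resize(p[120:320,180:480],None,fx=2.6,fy=2.6))
```

```text
t 27.45 pos [0.5587 0.1155 0.1131] yaw 95.19 yaxis [-0.001  0.    -1.   ] open 1.002 F [ 0.  -0.7 -0.6] q6 -1.67
turn units [-0.014  0.031  0.004] shift units (final axes) [ 2.449  0.771 -0.676]
rail 2177 ((0.5698298811912537, 0.19091057777404785), (0.17066600918769836, 0.05676599219441414), 5.095112323760986)
oval 927 0.03104988956013976 ((0.5415995717048645, -0.010876215994358063), (0.11897727102041245, 0.051645342260599136), 9.790730476379395)
```

View pics/side17.png

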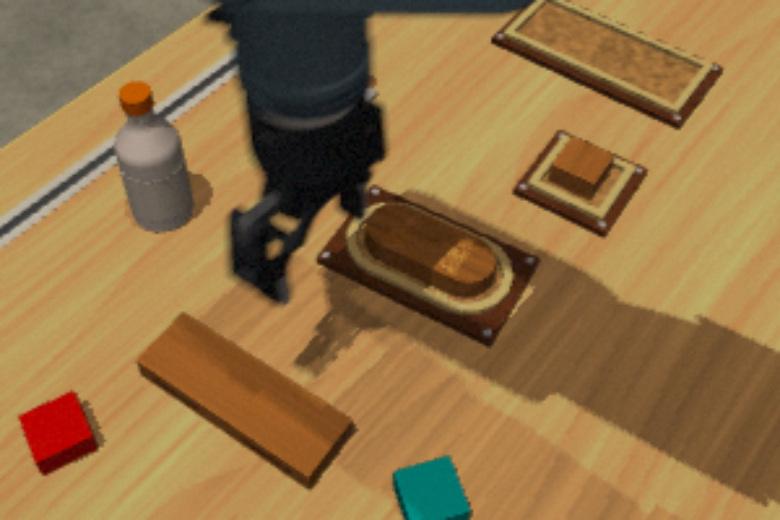

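Emit:
step_arm:
  commands:
    - [0, 0.03, 0, 0.6, 0, -0.17, 1]
    - [0, 0, 0, 0.7, 0, -0.2, 1]
    - [0, 0, 0, 0.7, 0, -0.2, 1]
    - [0, 0, 0, 0.45, 0.2, -0.11, 1]
    - [0, 0, 0, 0, 0.5, 0, 1]
    - [0, 0, 0, 0, 0.6, 0, 1]
    - [0, 0, 0, 0, 0.5, 0, 1]
    - [0, 0, 0, 0, 0.2, 0, 1]
    - [0, 0, 0, 0, 0, 0, 1]

```text
time_s: 28.4
eef_pos: [0.5722, 0.1876, 0.0521]
eef_rot: [0.479, -0.478, -0.52, 0.522]
wrist_force: [-0.2, 0.6, -0.5]
opening: 1.003
```

Run:
```python
from h import *
go(.5725,.1905,.0105,95)
```

```text
t 28.4 pos [0.5722 0.1876 0.0521] yaw 94.86 yaxis [-0.003 -0.    -1.   ] open 1.003 F [-0.2  0.6 -0.5] q6 -1.54
turn units [-0.031 -0.023 -0.002] shift units (final axes) [ 0.094  1.388 -0.018]
```

Emit:
step_arm:
  commands:
    - [0, 0, 0, 0.09, 0.3, 0, 1]
    - [0, 0, 0, 0, 0.4, 0, 1]
    - [0, 0, 0, 0, 0.3, 0, 1]
    - [0, 0, 0, 0, 0.2, 0, 1]
    - [0, 0, 0, 0, 0.1, 0, 1]
    - [0, 0, 0, 0, 0, 0, 0.9]
    - [0, 0, 0, 0, 0, 0, 0.8]

```text
time_s: 29.1
eef_pos: [0.5735, 0.1911, 0.0152]
eef_rot: [-0.478, 0.478, 0.521, -0.521]
wrist_force: [-0.2, 0.1, -0.0]
opening: 0.801
```

Run:
```python
from h import *
go(.5725,.1905,.0105,95)
```

```text
t 29.1 pos [0.5735 0.1911 0.0152] yaw 94.9 yaxis [ 0.  0. -1.] open 0.801 F [-0.2  0.1 -0. ] q6 -1.53
turn units [ 0.004 -0.017  0.   ] shift units (final axes) [-0.017  0.157  0.035]
```

Emit:
step_arm:
  commands:
    - [0, 0, 0, 0, 0.12, 0.03, 0.8]
    - [0, 0, 0, 0, 0, 0, 0.75]
    - [0, 0, 0, 0, 0, 0, 0.68]
    - [0, 0, 0, 0, 0, 0, 0.6]
    - [0, 0, 0, 0, 0, 0, 0.4]
    - [0, 0, 0, 0, 0, 0, 0]
    - [0, 0, 0, 0, 0, 0, 0]
    - [0, 0, 0, 0, 0, 0, 0]

```text
time_s: 29.9
eef_pos: [0.5728, 0.191, 0.012]
eef_rot: [-0.478, 0.478, 0.521, -0.521]
wrist_force: [-0.6, -0.6, 5.9]
opening: 0.638
```

Run:
```python
from h import *
go(.5725,.1905,.0105,95)
```

```text
t 29.9 pos [0.5728 0.191  0.012 ] yaw 94.9 yaxis [ 0.001  0.    -1.   ] open 0.638 F [-0.6 -0.6  5.9] q6 -1.53
turn units [ 0.009 -0.017 -0.   ] shift units (final axes) [-0.017  0.049  0.011]
```

Emit:
step_arm:
  commands:
    - [0, 0, 0, 0, -0.2, 0, 0]
    - [0, 0, 0, 0, -0.5, 0, 0]
    - [0, 0, 0, 0, -0.8, 0, 0]
    - [0, 0, 0, 0, -0.8, 0, 0]
    - [0, 0, 0, 0, -0.5, 0, 0]
    - [0, 0.4, 0, 0, -0.4, 0, 0]
    - [0, 0, 0, 0, -0.2, 0, 0]
    - [0, 0, 0, 0, 0, 0, 0]

```text
time_s: 30.7
eef_pos: [0.5729, 0.191, 0.1144]
eef_rot: [-0.488, 0.489, 0.511, -0.511]
wrist_force: [0.1, -0.6, -1.1]
opening: 0.634
```

Run:
```python
from h import *
go(.5635,-.3486,.08,92.6)
p,d=ctrl.camera("side")
cv2.imwrite("pics/side18.png",cv2.resize(p[150:320,180:350],None,fx=3,fy=3))
```

```text
t 30.7 pos [0.5729 0.191  0.1144] yaw 92.55 yaxis [ 0.002  0.    -1.   ] open 0.634 F [ 0.1 -0.6 -1.1] q6 -1.49
turn units [ 0.016 -0.008  0.001] shift units (final axes) [-17.956   1.148   1.128]
```

View pics/side18.png

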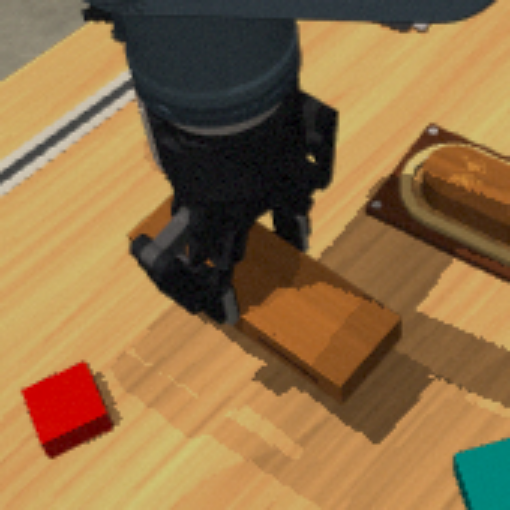

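Emit:
step_arm:
  commands:
    - [0, 0, 0, -0.4, 0, 0.02, 0]
    - [0, 0, 0, -0.7, 0, 0.04, 0]
    - [0, 0, 0, -0.9, 0, 0.06, 0]
    - [0, 0, 0, -0.9, 0, 0.06, 0]
    - [0, 0, 0, -0.9, 0, 0.06, 0]
    - [0, 0, 0, -0.9, 0, 0.06, 0]
    - [0, 0, 0, -0.9, 0, 0.06, 0]
    - [0, 0, 0, -0.9, 0, 0.06, 0]
    - [0, 0, 0, -0.9, 0, 0.06, 0]
    - [0, 0, 0, -0.9, 0, 0.06, 0]

```text
time_s: 31.75
eef_pos: [0.5659, -0.0602, 0.1123]
eef_rot: [0.49, -0.488, -0.51, 0.511]
wrist_force: [0.3, -0.1, -2.3]
opening: 0.631
```

Emit:
step_arm:
  commands:
    - [0, 0, 0, -0.9, 0, 0.06, 0]
    - [0, 0, 0, -0.9, 0, 0.06, 0]
    - [0, 0, 0, -0.9, 0, 0.06, 0]
    - [0, 0, 0, -0.9, 0, 0.06, 0]
    - [0, 0, 0, -0.9, 0, 0.06, 0]
    - [0, 0, 0, -0.9, 0, 0.06, 0]
    - [0, 0, 0, -0.9, 0, 0.06, 0]
    - [0, 0, 0, -0.9, 0, 0.06, 0]
    - [0, 0, 0, -0.7, 0, 0.06, 0]
    - [0, 0, 0, -0.4, 0, 0.06, 0]

```text
time_s: 32.75
eef_pos: [0.5589, -0.3101, 0.1126]
eef_rot: [0.49, -0.489, -0.51, 0.511]
wrist_force: [-0.4, 0.1, -2.4]
opening: 0.629
```

Emit:
step_arm:
  commands:
    - [0, 0, 0, 0, 0, 0, 0]

```text
time_s: 32.85
eef_pos: [0.5591, -0.3095, 0.1129]
eef_rot: [0.49, -0.489, -0.51, 0.51]
wrist_force: [-1.0, 0.4, -1.7]
opening: 0.631
```

Run:
```python
from h import *
go(.5633,-.3486,.08,92.6)
```

```text
t 32.85 pos [ 0.5591 -0.3095  0.1129] yaw 92.39 yaxis [-0.001  0.    -1.   ] open 0.631 F [-1.   0.4 -1.7] q6 -2.3
turn units [-0.006 -0.035  0.002] shift units (final axes) [-1.308  1.096 -0.08 ]
```

Emit:
step_arm:
  commands:
    - [0, -0.03, 0, -0.4, 0, -0.02, 0]
    - [0, 0, 0, -0.5, 0, -0.04, 0]
    - [0, 0, 0, -0.4, 0, -0.02, 0]
    - [0, 0, 0, 0, 0.3, 0, 0]
    - [0, 0, 0, 0, 0.4, 0, 0]
    - [0, 0, 0, 0, 0.3, 0, 0]
    - [0, 0, 0, 0, 0.1, 0, 0]
    - [0, 0, 0, 0, 0, 0, 0]

```text
time_s: 33.65
eef_pos: [0.5634, -0.3459, 0.079]
eef_rot: [0.489, -0.487, -0.512, 0.512]
wrist_force: [-0.4, -0.4, -1.8]
opening: 0.64
```

Run:
```python
from h import *
go(.5633,-.3486,.03,92.6)
p,d=ctrl.camera("side")
cv2.imwrite("pics/side19.png",cv2.resize(p[70:190,350:490],None,fx=5,fy=5))
```

```text
t 33.65 pos [ 0.5634 -0.3459  0.079 ] yaw 92.7 yaxis [-0.002  0.002 -1.   ] open 0.64 F [-0.4 -0.4 -1.8] q6 -2.35
turn units [-0.017  0.017  0.017] shift units (final axes) [-0.091  1.633  0.009]
```

View pics/side19.png

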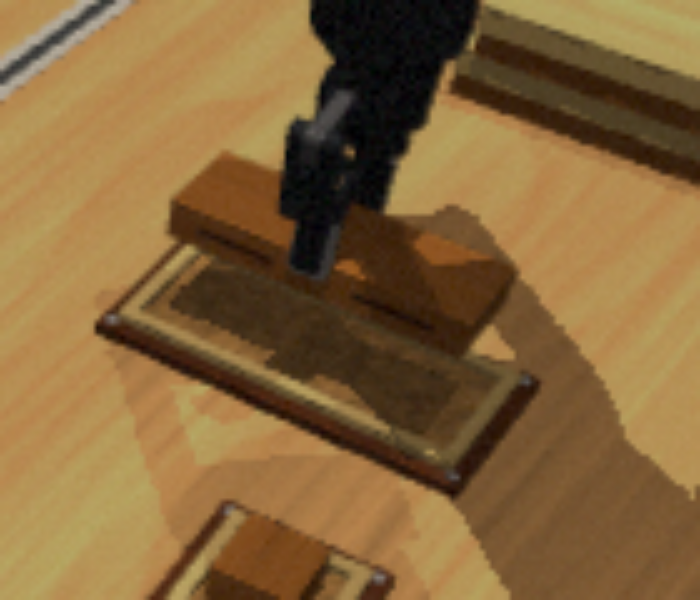

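Emit:
step_arm:
  commands:
    - [0, 0, 0, -0.07, 0.2, 0, 0]
    - [0, 0, 0, 0, 0.4, 0, 0]
    - [0, 0, 0, 0, 0.4, 0, 0]
    - [0, 0, 0, 0, 0.3, 0, 0]
    - [0, 0, 0, 0, 0.2, 0, 0]
    - [0, 0, 0, 0, 0, 0, 0]

```text
time_s: 34.3
eef_pos: [0.5633, -0.3483, 0.0337]
eef_rot: [0.489, -0.487, -0.511, 0.512]
wrist_force: [0.2, 0.6, -1.2]
opening: 0.635
```

Run:
```python
from h import *
go(.5633,-.3486,.02,92.6)
p,d=ctrl.camera("side");w=world("side",d).reshape(-1,3)
z0=ctrl.get_obs()["eef_pos"][2]
q=w[(abs(w[:,0]-.563)<.1)&(abs(w[:,1]+.35)<.05)&(abs(w[:,2]-(z0+.011))<.004)]
print(len(q),np.median(q[:,2]),cv2.minAreaRect(q[:,:2].astype(np.float32)))
cv2.imwrite("pics/side20.png",cv2.resize(p[100:180,360:470],None,fx=6.5,fy=6.5))
```

```text
t 34.3 pos [ 0.5633 -0.3483  0.0337] yaw 92.67 yaxis [-0.002  0.002 -1.   ] open 0.635 F [ 0.2  0.6 -1.2] q6 -2.35
turn units [-0.018  0.012  0.018] shift units (final axes) [-0.01   0.455 -0.001]
748 0.04441033418793982 ((0.5617645382881165, -0.3421953320503235), (0.17033268511295319, 0.07206155359745026), 4.224456310272217)
```

View pics/side20.png

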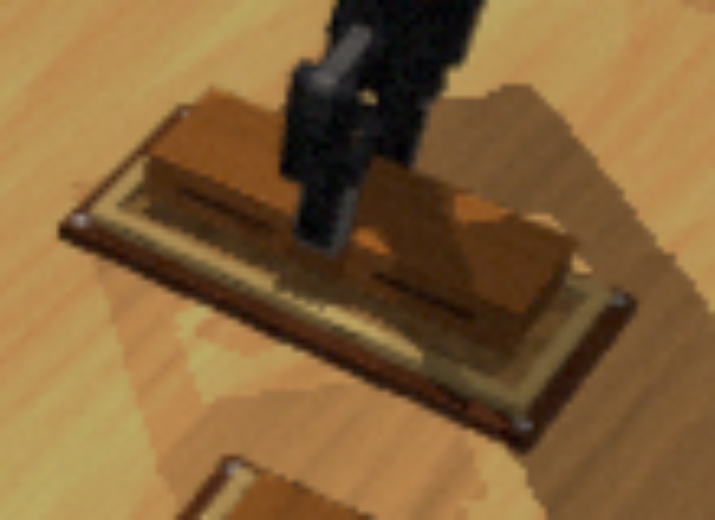

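Run:
```python
from h import *
P=[bp("side",360+a/6.5,100+b/6.5,.0447) for a,b in((148,158),(513,310),(577,240),(212,90))]
print(P,np.mean(P,0)); print(cv2.minAreaRect(np.array(P)[:,:2].astype(np.float32)))
```

```text
[array([ 0.6398, -0.3093,  0.0447]), array([ 0.4778, -0.3218,  0.0447]), array([ 0.4777, -0.3763,  0.0447]), array([ 0.6441, -0.366 ,  0.0447])] [ 0.55985 -0.34335  0.0447 ]
((0.5588374137878418, -0.34395304322242737), (0.16670244932174683, 0.056862808763980865), 4.336880207061768)
```

Run:
```python
from h import *
p,d=ctrl.camera("side");W=world("side",d);w=W.reshape(-1,3);c=p.reshape(-1,3).astype(int)
print(ctrl.get_obs()["eef_pos"])
m=(abs(w[:,0]-.563)<.1)&(abs(w[:,1]+.35)<.06)&(abs(w[:,2]-.0445)<.003)
for a in(.49,.505,.52,.535,.595,.61,.625,.635):
    q=w[m&(abs(w[:,0]-a)<.006)];print(a,len(q),np.percentile(q[:,1],[0,3,50,97,100]).round(4),c[m&(abs(w[:,0]-a)<.006)].mean(0).round())
# nest rim from stored
W1=np.load("side1.npz")["W"].reshape(-1,3)
m=(abs(W1[:,0]-.563)<.12)&(abs(W1[:,1]+.35)<.065)&(W1[:,2]>.011)
for a in(.49,.505,.52,.535,.595,.61,.625,.635):
    q=W1[m&(abs(W1[:,0]-a)<.006)];print("rim",a,len(q),np.percentile(q[:,1],[0,3,50,97,100]).round(4))
p,d=ctrl.camera("top");cv2.imwrite("pics/top20.png",cv2.resize(p[160:270,380:470],None,fx=6,fy=5))
```

```text
[ 0.5641854  -0.34903481  0.03531261]
0.49 67 [-0.3803 -0.377  -0.346  -0.3232 -0.3224] [21. 51. 85.]
0.505 60 [-0.3785 -0.3767 -0.3467 -0.3228 -0.32  ] [20. 49. 84.]
0.52 63 [-0.3792 -0.3739 -0.3483 -0.3231 -0.3192] [21. 54. 91.]
0.535 57 [-0.3736 -0.3728 -0.3439 -0.3218 -0.3211] [17. 43. 74.]
0.595 24 [-0.3397 -0.3381 -0.3285 -0.3167 -0.3159] [ 30.  74. 125.]
0.61 50 [-0.3692 -0.3644 -0.3416 -0.3179 -0.3164] [ 29.  72. 122.]
0.625 57 [-0.372  -0.3692 -0.3452 -0.3162 -0.3158] [ 30.  75. 126.]
0.635 59 [-0.3724 -0.3672 -0.3386 -0.315  -0.3133] [ 31.  75. 125.]
rim 0.49 23 [-0.3943 -0.394  -0.3859 -0.3071 -0.3067]
rim 0.505 21 [-0.3936 -0.3933 -0.3149 -0.3059 -0.3054]
rim 0.52 19 [-0.3941 -0.394  -0.3135 -0.3062 -0.3061]
rim 0.535 21 [-0.3937 -0.3935 -0.3125 -0.3053 -0.3052]
rim 0.595 23 [-0.3912 -0.3906 -0.3105 -0.3026 -0.3025]
rim 0.61 17 [-0.391  -0.3903 -0.3827 -0.3041 -0.303 ]
rim 0.625 21 [-0.3902 -0.3898 -0.3804 -0.3019 -0.3017]
rim 0.635 20 [-0.3903 -0.3894 -0.3457 -0.3014 -0.3008]
```

View pics/top20.png

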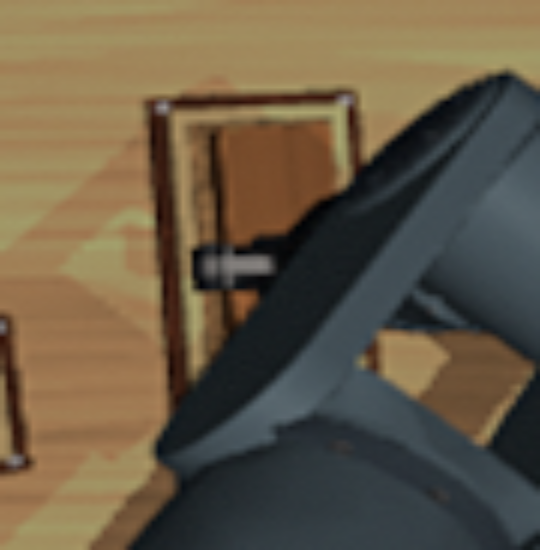

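Emit:
step_arm:
  commands:
    - [0, 0.05, 0, 0, 0.12, 0, 0]
    - [0, 0, 0, 0, 0.12, 0, 0]
    - [0, 0, 0, 0, 0.08, 0, 0]
    - [0, 0, 0, 0, 0.05, 0, 0]
    - [0, 0, 0, 0, 0, 0, 0]
    - [0, 0, 0, 0, 0, 0, 0]

```text
time_s: 35.05
eef_pos: [0.5641, -0.349, 0.0243]
eef_rot: [-0.49, 0.49, 0.51, -0.51]
wrist_force: [0.2, -0.0, -1.6]
opening: 0.633
```

Emit:
step_arm:
  commands:
    - [0, 0, 0, 0, 0.03, 0, 0]
    - [0, 0, 0, 0, 0.02, 0, 0]
    - [0, 0, 0, 0, 0, 0, 0]
    - [0, 0, 0, 0, 0, 0, 0]

```text
time_s: 35.45
eef_pos: [0.5641, -0.349, 0.0228]
eef_rot: [-0.49, 0.49, 0.51, -0.51]
wrist_force: [0.0, -1.0, -2.1]
opening: 0.633
```

Emit:
step_arm:
  commands:
    - [0, 0, 0, 0, 0.03, 0, 0]
    - [0, 0, 0, 0, 0.02, 0, 0]
    - [0, 0, 0, 0, 0, 0, 0]
    - [0, 0, 0, 0, 0, 0, 0]

```text
time_s: 35.85
eef_pos: [0.5641, -0.349, 0.0212]
eef_rot: [0.49, -0.49, -0.51, 0.51]
wrist_force: [0.2, -0.7, -1.8]
opening: 0.637
```

Emit:
step_arm:
  commands:
    - [0, 0, 0, 0, 0.03, 0, 0]
    - [0, 0, 0, 0, 0, 0, 0]
    - [0, 0, 0, 0, 0, 0, 0]

```text
time_s: 36.15
eef_pos: [0.5641, -0.349, 0.0203]
eef_rot: [0.49, -0.49, -0.51, 0.51]
wrist_force: [-0.5, 0.2, -1.6]
opening: 0.635
```

Emit:
step_arm:
  commands:
    - [0, 0, 0, 0, 0.03, 0, 0]
    - [0, 0, 0, 0, 0, 0, 0]
    - [0, 0, 0, 0, 0, 0, 0]

```text
time_s: 36.45
eef_pos: [0.5642, -0.3491, 0.02]
eef_rot: [0.489, -0.49, -0.51, 0.51]
wrist_force: [-1.5, 2.1, 3.0]
opening: 0.626
```

Contact at the predicted height. A hair more, then release and retreat.

Emit:
step_arm:
  commands:
    - [0, 0, 0, 0, 0.01, 0, 0]
    - [0, 0, 0, 0, 0, 0, 0.66]
    - [0, 0, 0, 0, 0, 0, 0.72]
    - [0, 0, 0, 0, 0, 0, 0.8]
    - [0, 0, 0, 0, 0, 0, 0.9]
    - [0, 0, 0, 0, 0, 0, 1]
    - [0, 0, 0, 0, 0, 0, 1]

```text
time_s: 37.15
eef_pos: [0.5641, -0.349, 0.0191]
eef_rot: [-0.49, 0.49, 0.51, -0.51]
wrist_force: [0.3, -0.5, -1.0]
opening: 0.999
```

Emit:
step_arm:
  commands:
    - [0, 0, 0, 0, -0.3, 0, 1]
    - [0, 0, 0, 0, -0.7, 0, 1]
    - [0, 0, 0, 0, -1, 0, 1]
    - [0, 0, 0, 0, -1, 0, 1]
    - [0, 0, 0, 0, -1, 0, 1]
    - [0, 0, 0, 0, -1, 0.4, 1]
    - [0, 0, 0, 0, -0.5, 0.9, 1]
    - [0, 0, 0, 0, 0, 0.9, 1]
    - [0, 0, 0, 0, 0, 0.9, 1]
    - [0, 0, 0, 0, 0, 0.5, 1]

```text
time_s: 38.15
eef_pos: [0.4547, -0.3535, 0.1852]
eef_rot: [0.489, -0.49, -0.51, 0.51]
wrist_force: [-0.0, 1.0, 0.1]
opening: 0.996
```

Emit:
step_arm:
  commands:
    - [0, 0, 0, 0, 0, 0, 1]
    - [0, 0, 0, 0, 0, 0, 1]

```text
time_s: 38.35
eef_pos: [0.4566, -0.3538, 0.1851]
eef_rot: [-0.489, 0.49, 0.51, -0.51]
wrist_force: [-0.0, -0.4, 0.7]
opening: 1.005
```

Run:
```python
from h import *
go(.5633,-.3486,.02,92.6)
p,d=ctrl.camera("side");w=world("side",d).reshape(-1,3)
for nm,c,h in(("disc",(.532,.3665),(.03,.03)),("square",(.489,-.177),(.03,.03)),("oval",(.542,-.011),(.07,.04)),("rail",(.561,-.3485),(.095,.045))):
    q=w[(abs(w[:,0]-c[0])<h[0])&(abs(w[:,1]-c[1])<h[1])&(w[:,2]>.027)&(w[:,2]<.06)]
    A=np.c_[q[:,:2]-q[:,:2].mean(0),np.ones(len(q))];s=np.linalg.lstsq(A,q[:,2],rcond=None)[0]
    print(nm,len(q),"z",np.median(q[:,2]).round(4),"tilt deg",np.degrees(s[:2]).round(2),cv2.minAreaRect(q[:,:2].astype(np.float32)))
cv2.imwrite("pics/sideF.png",p);t=ctrl.camera("top")[0];cv2.imwrite("pics/topF.png",cv2.resize(t[100:300,150:460],None,fx=2.5,fy=2.5,interpolation=cv2.INTER_CUBIC))
for n in("glue","tape"):
    for k in ctrl.boxes_of(n,"top")[:1]:
        c=ctrl.get_calibration("top");print(n,k["p"],c["R"].T@(np.array(k["point"])-c["t"]))
```

```text
t 38.35 pos [ 0.4566 -0.3538  0.1851] yaw 92.34 yaxis [ 0.001 -0.001 -1.   ] open 1.005 F [-0.  -0.4  0.7] q6 -2.48
turn units [ 0.011 -0.044 -0.01 ] shift units (final axes) [ 0.012  5.502 -3.561]
disc 329 z 0.031 tilt deg [ 1.04 -0.39] ((0.5336149334907532, 0.3667830526828766), (0.032286666333675385, 0.0328354686498642), 47.50711441040039)
square 267 z 0.0308 tilt deg [ 0.47 -0.76] ((0.49057701230049133, -0.17636138200759888), (0.04349049553275108, 0.04482084885239601), 5.45699405670166)
oval 920 z 0.031 tilt deg [ 0.06 -0.53] ((0.5417239665985107, -0.01026710495352745), (0.11938422173261642, 0.05225735157728195), 8.648992538452148)
rail 903 z 0.0307 tilt deg [ 0.08 -0.39] ((0.5627657771110535, -0.34653007984161377), (0.16955403983592987, 0.06161400303244591), 2.6394174098968506)
glue 0.83 [0.75536058 0.08922303 0.10374842]
tape 0.62 [ 0.75171753 -0.12894796  0.06493144]
```

View pics/sideF.png

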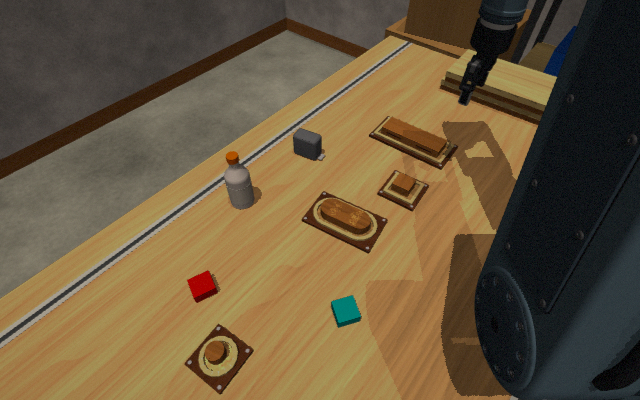

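View pics/topF.png

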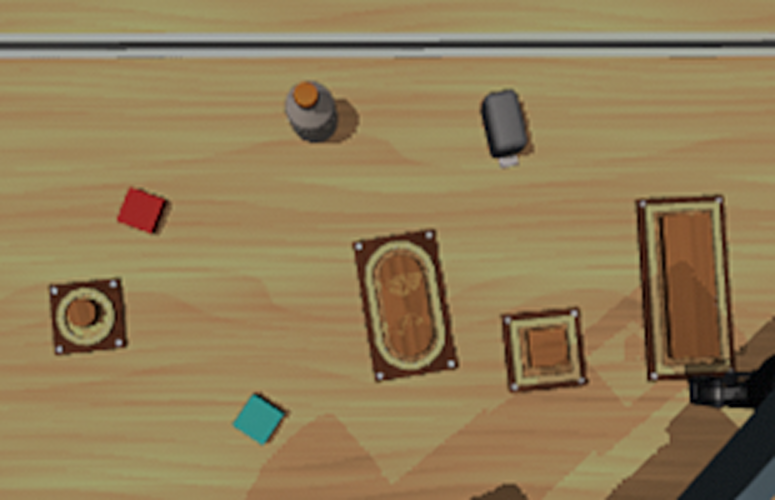

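```bash
python3 -c "
from bench import ctrl
print(ctrl.hand_in())"
```

```text
the job is handed in; nothing more can be done
None
```

I took the stack apart from the top (disc, square, oval, rail) and lowered each part into its own nest until it touched the cork. Each was then released, and I handed the job in at about 38.5 s.

**Last checks (side camera depth):**
- **Height:** all four part tops read 30.7 to 31.0 mm, against the 32 mm expected. That camera also read the bench about 0.6 mm low and the parts about 1 mm low, so I take them as fully down.
- **Level:** the fitted tilts were 1° or less.
- **Position:** the oval and rail are centred within about 2 mm. The disc and square sit about 3 mm off-centre towards the far side, well inside the 8 mm of play.
- **Bystanders:** the glue, the tape measure and the red and turquoise blocks look to be where they were. The glue and tape re-measured within a few millimetres. I compared the blocks by eye only.
- **Forces:** the largest wrist force in any reading was about 19 N, when the square touched down. Forces were read only at the end of each move call.

**Disagreements:** the two cameras differed by about 4 to 5 mm in x and 2 mm in y, so I aimed the grasps between them and made the final fit in the side camera alone. The last depth fit gave the rail's width as 62 mm instead of 56 mm because it picked up part of the rail's side face. The fit was more direct just before lowering, when it showed the rail centred within about 1 mm.

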